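# Spindle and bayonet lid on the counter spice mill

### The arm

A 6-joint arm with a two-finger parallel gripper is mounted at the origin on the work surface. World frame = base frame: x ahead of the robot, y to its left, z up, the work surface at z = 0. Lengths are in m, angles in degrees, forces in N, time in s.
With the tool pointing down it reaches from about 0.4 to 0.825 m from the base axis. Payload 7 kg.
Tool frame: the origin (TCP) lies midway between the tips of the shut fingers; the grasp point (between the pads) lies 19 mm behind it; z points along the fingers, y is the direction in which the jaws open and shut (so a half turn about z gives the same grasp; the last joint's range is limited). The gripper opens to 88 mm and grips with 3 to 60 N. Pads are 19 mm wide; open, the fingers measure 130 mm over their backs; the gripper's body (78 mm by 193 mm) begins 47 mm behind the grasp point.
Start: joints at [16.507, 20.546, 0.682, 0, -70.136, -16.507], TCP at [0.675, -0, 0.227] pointing down, gripper open.
Joint ranges: [-176.03, 176.03], [-82.01, 121.73], [-58.28, 71.71], [-173.87, 95.51], [-174.79, -0.11], [-173.66, 173.66]. Speed limits (degrees/s): [136.94, 136.94, 172.46, 180, 180, 180].

### API

Orientations are given as [roll, pitch, yaw] about the fixed x, y, z axes, in that order (R = Rz(yaw) Ry(pitch) Rx(roll)).
In Python, from plant import get_state, capture, close_job gives the robot as it stands.
- The arm moves only by the tool apply_moves, never from a script. Its argument "commands" is a list of rows, each an object with "grip": the opening, from 0 (shut) to 1 (fully open); "dp": the shift along the tool's x, y, z in mm, a list of three; "yaw": the turn about the tool's z in rad. A call has 1 to 12 rows; each row is the pose to reach, as a shift and turn from the pose commanded when the call began, along the tool's axes at that moment; what a row does not reach only later rows make up. A row lasts 1/8 s, in which the tool goes at most 62.5 mm and 10.7 degrees, less where a joint would pass 70% of its speed; a pose out of reach is approached as far as the arm can. A call with a gripper value outside its range is refused whole. The fingers move at their own pace and stop on an object; "newtons" is the grip in N (left out, the last holds). Time passes only in rows, so rows that repeat a pose let the fingers close. It gives the time, the measured TCP pose, the force and the opening at its end, in the units of the state.
- get_state(): the state, without advancing time (a new reading comes with each control period).
- capture(name): name is "scene" or "side" or "wrist"; returns a dict with "color" (384x512x3 uint8, red, green, blue), "camera_matrix" (3x3 intrinsics, pixels), "xyz" and "rotation" of the camera in the world; the wrist camera has in their place "T_tool_cam" (4x4, takes a point from camera to tool coordinates, whose origin is the TCP and whose axes are the flange's). Camera axes: x right, y up, looking along -z (the intrinsics and any distortion apply to the point x, -y, -z); pixel columns grow to the right and rows downward; lengths in m; the calibration is good to about 2 mm. A picture is of the moment at which its call begins: read the wrist's pose just before it. There is no depth.
- close_job(): hands the job in, once; it reports no verdict.
The state is a dict: "time_s": time; "joints": joint angles; "qd": joint speeds; "joint_torque": joint torques, N m; "tcp_pos": TCP position; "eef_rot": TCP orientation; "contact_force": force on the tool from outside, world axes, zero at the start; "moment": the same for the moment, N m; "gripper_width": finger opening in m.
Only numpy, scipy, OpenCV 4.12 (cv2) and the standard library are available. Lean on these libraries where they do the work, as an engineer would, in place of code of your own. Each camera call takes 0.05 s, during which the arm holds its last target.

### The job

Get the spice mill on the counter ready and pulse it: push the steel spindle fully down into the narrow tube in the middle of the mill and let it go, then drop the lid over it with its two lugs through the two notches until it sits flat on the rim, and twist it clockwise to the single raised mark, half way to the lock click. The lid springs back if released, so finish while still gripping it there, turned half way; never turn it as far as the click. Leave the ball-headed brush in its stand and the other things on the counter where they are.

Things in the scene. Friction and masses are not known exactly. Their poses are not given: they have to be found in the camera images.
- mill_mouth (a point): Centre of the fixed mill's mouth, at rim level, 110 mm above the counter; z up, +x and -x point to the two notches. Black base 144 mm wide, 40 mm high, under a dark steel cup 120 mm wide. On top a flat white rim, outer radius 60, inner radius 42 mm, 5 mm thick. Each notch is about 21 mm wide and reaches out to radius 50 mm. Turning the lid anticlockwise is blocked by a stop.
- half_mark (a point): A single small raised rib on the rim (3 mm wide, 3 mm high, 8 mm long, radius 51 to 60 mm), 40 degrees clockwise (seen from above) from the +x notch: the half-way mark. A like one lies opposite, 40 degrees clockwise from the -x notch. 80 degrees clockwise from each notch a pair of ribs marks the lock click.
- tube_mouth (a point): Centre of the top of the narrow upright tube in the middle of the mill, 4 mm above the rim level (114 mm above the counter). Outer diameter 17 mm, hole diameter 12 mm, hole depth 66 mm. Fixed to the mill, same axes as mill_mouth.
- spindle_head (a point): Middle of the head of the loose steel spindle, about 70 g: cylindrical head 20 mm in diameter, 34 mm tall (this point is half-way up it), on a shank 9 mm in diameter and 60 mm long with a tapered foot, 77 mm below this point. It starts upright, head up, in one of the two holes of the stand. Seated in the mill, the underside of its head (shoulder) rests on the tube's top.
- spindle_shoulder (a point): Point on the spindle's axis at the underside of its head, 17 mm below spindle_head.
- brush_knob (a point): Centre of the 28 mm wooden ball on the cleaning brush, which stands in the other hole of the stand, 64 mm from the spindle (shank 9 mm, bare). Not to be used.
- stand: Fixed wooden block with two holes 48 mm deep, 62 mm (x) by 130 mm (y) by 55 mm high, origin at the centre of its underside; the holes lie 32 mm either side of its centre along its y.
- lid_grip (a point): Middle of the hand grip of the loose grey lid (130 g), on its axis, 40 mm above its underside; it starts right way up. The grip is a hollow flat-sided block 60 mm long (x), 44 mm wide (y), its top 19 mm above this point, its foot 22 mm below, on a disc 100 mm wide, 6 mm thick. Seated, this point is 28 mm above the mill's rim. The lid is the same after a half turn.
- lid_lug (a point): End of one of the lid's two lugs, at the lid's underside, 47 mm from its axis along its x; the other is opposite. The lugs are 16 mm wide and 5 mm thick, at the foot of a round neck 80 mm in diameter and 12 mm deep under the disc. On the disc's top a steel rib above each lug points outwards: on the half-way mark when the lid is turned half way.
- ring (a joint): Sprung ring inside the mill that the lid's lugs push round: 0 at rest, growing clockwise (rad). The lugs meet it after about 0.08 rad of lid turn from the notches, so the lid's turn is this value plus about 0.08. The spring pushes back with about 0.10 N m at rest and 0.17 N m half way.
- lock_pin (a joint): Sprung pin at the side of the mill that clicks when a lug reaches it after about 80 degrees (1.40 rad) of turn, ring value about 1.3: 0 at rest, grows to 0.0015 m or more when pushed outwards.
- seed_jar: Amber glass jar, 70 mm wide, 110 mm high; a bystander, leave it. Origin at the centre of its underside.
- tin: Low metal tin, 60 mm wide, 50 mm high; a bystander, leave it. Origin at the centre of its underside.
- oil_bottle: Green glass bottle, 60 mm wide, 170 mm high; a bystander, leave it. Origin at the centre of its underside.
- butter_dish: Low white covered dish, 100 mm wide, 42 mm high; a bystander, leave it. Origin at the centre of its underside.
- card_reader: Black card reader lying flat, 150 by 75 by 22 mm; a bystander, leave it. Origin at the centre of its underside.
- tape: Black tape dispenser, 130 mm long, 75 mm high; a bystander, leave it. Origin at the centre of its underside.
Things that resemble listed ones, but are neither listed nor needed, are in the scene too. What is shaped like the part that bears spindle_head but purple is not meant. Leave any brown look-alike of the part that bears lid_grip alone.

How it is judged:
By the outcome, as a careful person would: the job done as asked, in the order asked, and still so for the second after the job is handed in, while the arm keeps its last pose, push and grip.
It also fails if it takes over 58 s, if anything falls off the work surface, if the arm or the gripper's body presses on something with over 40 N, if the wrist force passes 120 N, or if a joint passes its speed limit or range.

## Working session

There is one attempt and no reset: what is moved stays moved. The work goes in short steps, Python scripts to look and compute and a tool call to move; the robot and the scene stay as the last step left them, time stands still between calls to the robot, and variables do not carry over. Pictures are saved under pics/ and viewed, and the job is handed in when it is done.

Besides the shell and the picture viewer there is one more tool, called after "Call:" as name(argument=value, ...) on one line, values as JSON. apply_moves: Moves the arm, as the interface text tells. Its arguments: {"type":"object","properties":{"commands":{"type":"array","items":{"type":"object","properties":{"grip":{"type":"number"},"dp":{"type":"array","items":{"type":"number"}},"yaw":{"type":"number"}}}},"newtons":{"type":"number"}},"required":["commands"]}

```bash
mkdir -p pics; ls; cat > h.py <<'E'
import numpy as np, cv2
from plant import get_state, capture, close_job
def snap(name,fn):
    s=get_state(); c=capture(name); 
    cv2.imwrite('pics/'+fn+'.png',cv2.cvtColor(c['color'],cv2.COLOR_RGB2BGR))
    import pickle; pickle.dump((s,c),open('pics/'+fn+'.pkl','wb'))
    return s,c
def load(fn):
    import pickle; return pickle.load(open('pics/'+fn+'.pkl','rb'))
E
python3 - <<'E'
from h import *
for n in ['scene','side','wrist']:
    s,c=snap(n,n+'0'); print(n,{k:(v if k!='color' else v.shape) for k,v in c.items()})
print(s)
E
```

```text
pics
scene {'color': (384, 512, 3), 'camera_matrix': array([[461.26742682,   0.        , 260.98459294],
       [  0.        , 461.26742682, 196.8499959 ],
       [  0.        ,   0.        ,   1.        ]]), 'xyz': array([ 1.33254382, -0.15040767,  1.25544651]), 'rotation': array([3.47232057e+01, 9.08883740e-03, 7.55805389e+01])}
side {'color': (384, 512, 3), 'camera_matrix': array([[398.05270412,   0.        , 253.34125519],
       [  0.        , 398.05270412, 187.17387194],
       [  0.        ,   0.        ,   1.        ]]), 'xyz': array([0.51341689, 0.90667008, 0.68236114]), 'rotation': array([  55.76918337,    1.08086162, -177.83110709])}
wrist {'color': (384, 512, 3), 'camera_matrix': array([[336.33964413,   0.        , 252.82804313],
       [  0.        , 336.33964413, 189.50338681],
       [  0.        ,   0.        ,   1.        ]]), 'T_tool_cam': array([[-3.55502172e-04,  9.55716711e-01,  2.94288026e-01,
         8.01133231e-02],
       [ 9.99999846e-01,  4.64859572e-04, -3.01649866e-04,
         2.49848351e-05],
       [-4.25094424e-04,  2.94287874e-01, -9.55716729e-01,
        -1.58795882e-01],
       [ 0.00000000e+00,  0.00000000e+00,  0.00000000e+00,
         1.00000000e+00]])}
{'time_s': 0.1, 'joints': array([ 1.65091816e+01,  2.05866035e+01,  6.39751554e-01, -1.70900960e-02,
       -7.01352724e+01, -1.65077991e+01]), 'qd': array([-0.09138448,  0.03664415,  0.03238099,  0.10574972, -0.14235957,
        0.05084515]), 'joint_torque': array([-1.42273191e-03, -5.84165347e+01,  2.93752134e+01,  7.01551259e+00,
        1.01412315e-02, -6.66964229e-05]), 'tcp_pos': array([ 6.74573429e-01, -1.13515962e-06,  2.25732152e-01]), 'eef_rot': array([ 1.79916695e+02, -7.93282001e-03, -9.00044304e+01]), 'contact_force': array([ 0.36268819, -0.0915006 ,  0.62684416]), 'moment': array([-0.01221796, -0.02014548, -0.00439706]), 'gripper_width': 0.0877525878412456}
```

View pics/scene0.png

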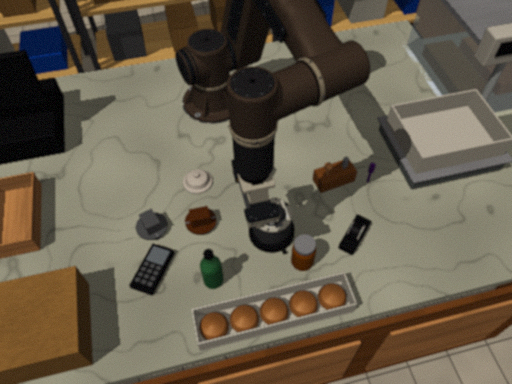

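View pics/side0.png

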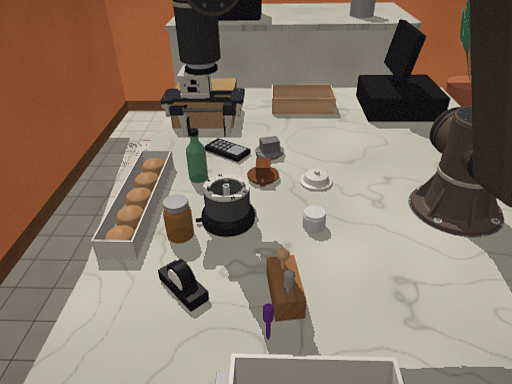

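View pics/wrist0.png

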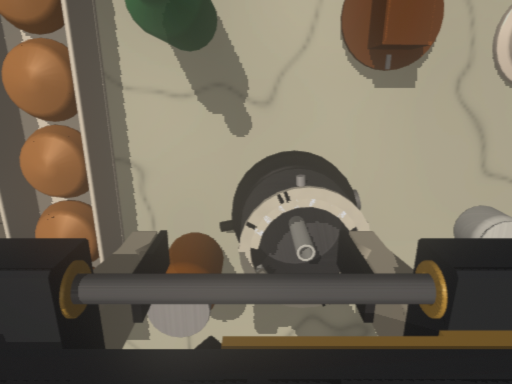

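```bash
cat >> h.py <<'E'
from scipy.spatial.transform import Rotation as Ro
def campose(s,c):
    if 'T_tool_cam' in c:
        T=c['T_tool_cam']; R=Ro.from_euler('xyz',s['eef_rot'],degrees=True).as_matrix()
        return R@T[:3,:3], R@T[:3,3]+s['tcp_pos']
    return Ro.from_euler('xyz',c['rotation'],degrees=True).as_matrix(), np.array(c['xyz'])
def ray(sc,u,v):
    s,c=sc; K=c['camera_matrix']; R,p=campose(s,c)
    d=R@np.array([(u-K[0,2])/K[0,0],-(v-K[1,2])/K[1,1],-1]); return p,d/np.linalg.norm(d)
def onz(sc,u,v,z):
    p,d=ray(sc,u,v); return p+d*(z-p[2])/d[2]
def proj(sc,P):
    s,c=sc; K=c['camera_matrix']; R,p=campose(s,c); q=R.T@(np.array(P)-p)
    return np.array([K[0,0]*q[0]/-q[2]+K[0,2], K[1,1]*-q[1]/-q[2]+K[1,2]])
def tri(*obs):
    A=np.zeros((3,3));b=np.zeros(3)
    for sc,u,v in obs:
        p,d=ray(sc,u,v);M=np.eye(3)-np.outer(d,d);A+=M;b+=M@p
    x=np.linalg.solve(A,b); return x,[np.linalg.norm((np.eye(3)-np.outer(d,d))@(x-p)) for p,d in [ray(*o) for o in obs]]
def crop(fn,out,x0,y0,x1,y1,k):
    im=cv2.imread('pics/'+fn+'.png')[y0:y1,x0:x1]; cv2.imwrite('pics/'+out+'.png',cv2.resize(im,None,fx=k,fy=k,interpolation=cv2.INTER_CUBIC))
E
python3 - <<'E'
from h import *
S,D,W=load('scene0'),load('side0'),load('wrist0')
print('lidtop',onz(D,269,140,.059),onz(S,152,216,.059))
print('brown',onz(D,263,158,.059))
print('tube',onz(D,226,185,.114),onz(W,306,252,.114))
print('spindle top',onz(D,289,272,.055+.046))
print('spindle top',onz(D,289,272,.055+.012+.034), onz(S,322,166,.1),onz(S,345,160,.1))
crop('wrist0','w0c',200,140,400,320,4)
crop('side0','s0c',240,120,340,340,3)
crop('scene0','sc0c',120,140,390,270,3)
E
```

```text
lidtop [ 0.5177934  -0.29121241  0.059     ] [ 0.51537381 -0.28570201  0.059     ]
brown [ 0.53583958 -0.17045942  0.059     ]
tube [0.62629977 0.06297977 0.114     ] [0.62684663 0.06160919 0.114     ]
spindle top [0.47507296 0.34966795 0.101     ]
spindle top [0.47507296 0.34966795 0.101     ] [0.48936706 0.26753062 0.1       ] [0.48439898 0.34734325 0.1       ]
```

View pics/w0c.png

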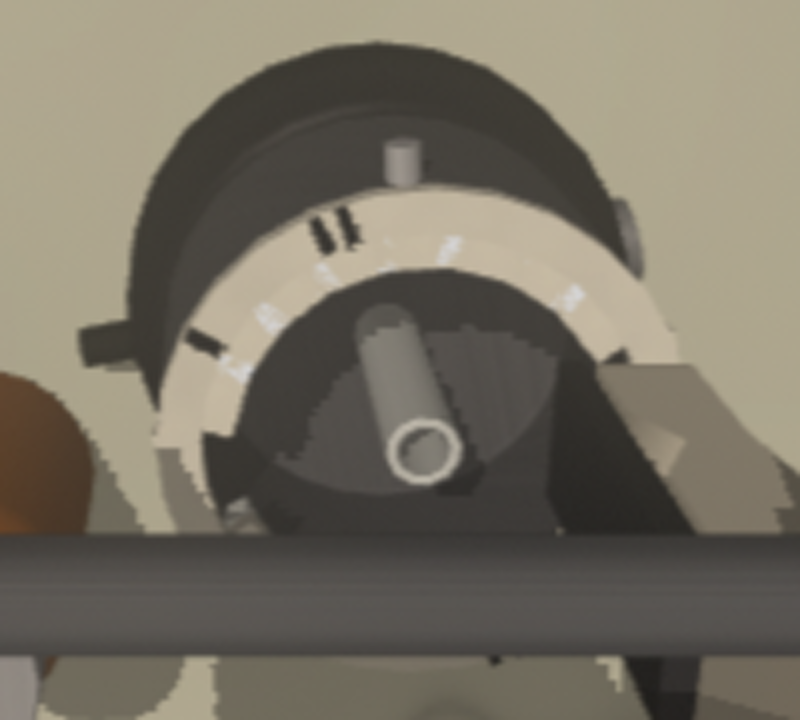

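View pics/s0c.png

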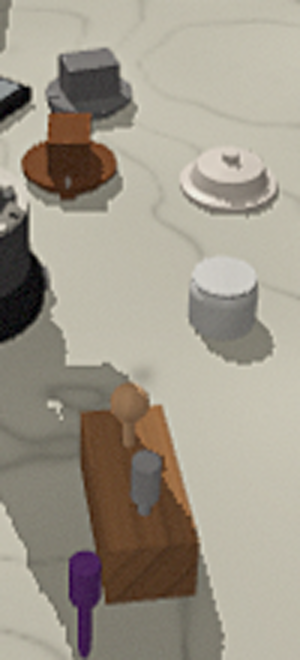

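View pics/sc0c.png

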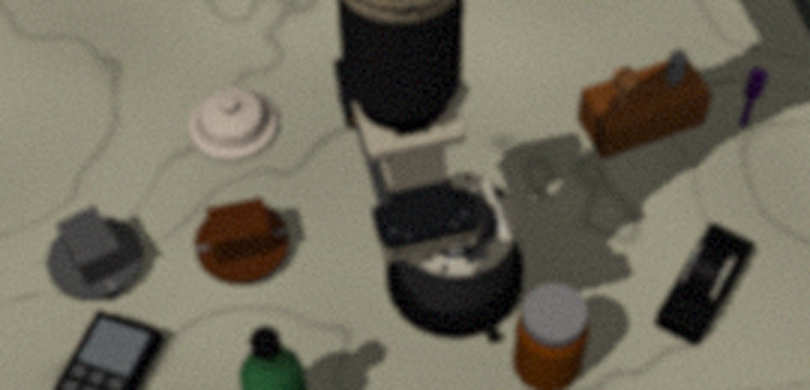

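```bash
python3 - <<'E'
from h import *
S,D,W=load('scene0'),load('side0'),load('wrist0')
crop('scene0','a1',305,130,395,200,8)
crop('side0','a2',250,235,320,335,6)
crop('side0','a3',195,165,265,240,8)
crop('side0','a4',240,125,300,195,8)
E
```

```text
(no output)
```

View pics/a1.png

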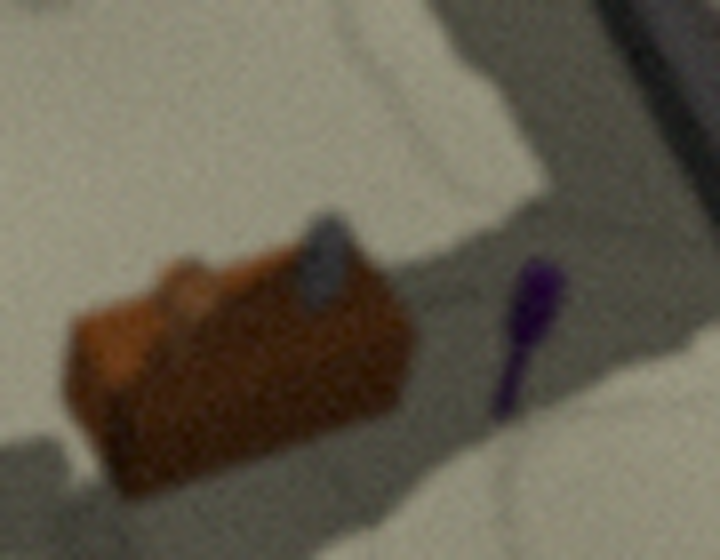

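View pics/a2.png

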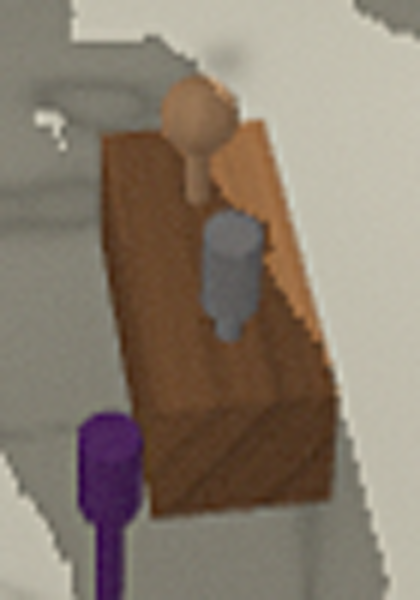

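View pics/a3.png

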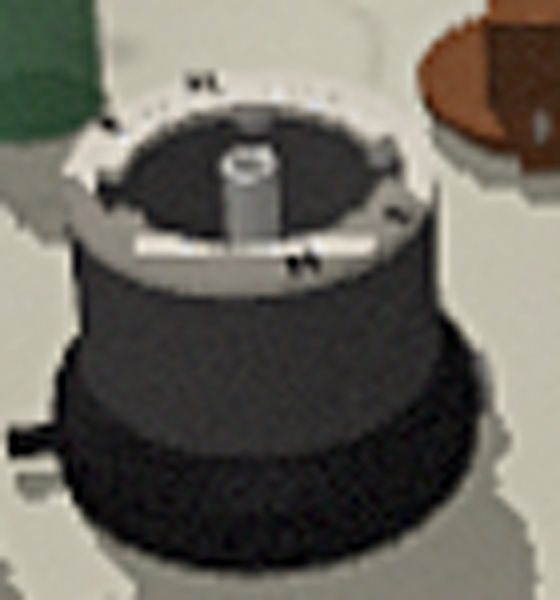

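View pics/a4.png

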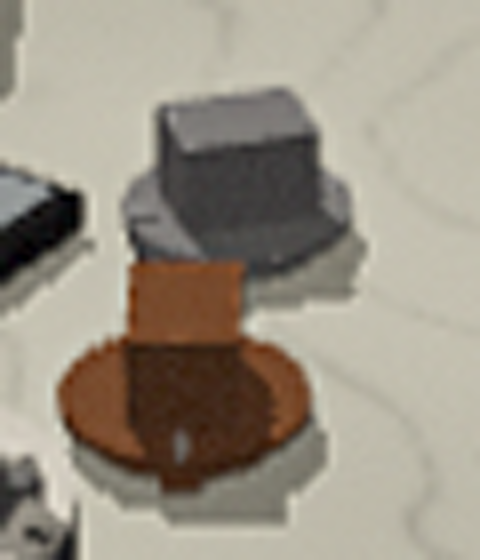

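```bash
python3 - <<'E'
from h import *
S,D,W=load('scene0'),load('side0'),load('wrist0')
print('head top',tri((D,289.2,273.7),(S,346,157.7)))
print('head top D z=.101',onz(D,289.2,273.7,.101))
print('knob',tri((D,283.3,254.2),(S,328.8,165.9)))
c=[onz(D,250+x/6,235+y/6,.055) for x,y in [(100,137),(262,120),(335,395),(150,408)]]
print(np.array(c)); m=np.mean(c,0); print(m)
a=(c[0]+c[1])/2-(c[2]+c[3])/2; print(np.linalg.norm(a),np.degrees(np.arctan2(a[1],a[0])))
ax=a/np.linalg.norm(a); print('holes',m-ax*.032,m+ax*.032)
# tube top centre
print('tube',tri((D,195+250/8,165+158/8),(W,200+425/4,140+451/4)))
# rim
for n,p in dict(notchL=(108,188),notchR=(383,153),halfFar=(110,125),pairFar=(202,82),halfNear=(398,212),pairNear=(303,262)).items():
    q=onz(D,195+p[0]/8,165+p[1]/8,.111); print(n,q[:2])
# lid top corners
l=[onz(D,240+x/8,125+y/8,.059) for x,y in [(158,105),(292,88),(320,138),(192,153)]]
print(np.array(l),np.mean(l,0))
E
```

```text
head top (array([0.47534599, 0.35371801, 0.09993575]), [np.float64(0.0006811658034206757), np.float64(0.0006811658034206305)])
head top D z=.101 [0.47484404 0.35418224 0.101     ]
knob (array([0.48616807, 0.29151695, 0.0915533 ]), [np.float64(0.001856714222327865), np.float64(0.0018567142223278133)])
[[0.51998763 0.26396106 0.055     ]
 [0.45977676 0.25391795 0.055     ]
 [0.44175565 0.3818028  0.055     ]
 [0.50239137 0.38846344 0.055     ]]
[0.48097785 0.32203631 0.055     ]
0.1274440137206954 -81.96735470900519
holes [0.47650626 0.35372235 0.055     ] [0.48544945 0.29035028 0.055     ]
tube (array([0.62616874, 0.06220308, 0.11416363]), [np.float64(0.00045201786149465055), np.float64(0.0004520178614947378)])
notchL [0.6701195 0.0749347]
notchR [0.58355882 0.05405171]
halfFar [0.67426572 0.03841363]
pairFar [0.64676988 0.01195475]
halfNear [0.57685164 0.0873074 ]
pairNear [0.60460381 0.11450361]
[[ 0.54927391 -0.3048682   0.059     ]
 [ 0.4922842  -0.32072359  0.059     ]
 [ 0.48111446 -0.27515679  0.059     ]
 [ 0.53415934 -0.26183972  0.059     ]] [ 0.51420798 -0.29064707  0.059     ]
```

Call:
apply_moves(commands=[{"dp":[-45,25,0],"yaw":-0.07,"grip":0.6},{"dp":[-90,50,10],"yaw":-0.14,"grip":0.6},{"dp":[-140,78,25],"yaw":-0.14,"grip":0.6},{"dp":[-190,106,40],"yaw":-0.14,"grip":0.6},{"dp":[-240,134,60],"yaw":-0.14,"grip":0.6},{"dp":[-290,162,70],"yaw":-0.14,"grip":0.6},{"dp":[-330,185,70],"yaw":-0.14,"grip":0.6},{"dp":[-354,199,70],"yaw":-0.14,"grip":0.6},{"dp":[-354,199,70],"yaw":-0.14,"grip":0.6},{"dp":[-354,199,70],"yaw":-0.14,"grip":0.6}], newtons=20)

```text
time_s: 1.4
tcp_pos: [0.4759, 0.3536, 0.1564]
eef_rot: [180.0, -0.0, -82.0]
contact_force: [-0.4, 0.4, 0.4]
gripper_width: 0.0525
```

```bash
python3 - <<'E'
from h import *
s,c=snap('wrist','w1'); print(s['time_s'],s['tcp_pos'],s['eef_rot'],s['gripper_width'])
E
```

```text
1.4 [0.47590415 0.35363965 0.15635647] [ 1.79976780e+02 -2.27577587e-02 -8.19634215e+01] 0.05249959173008416
```

View pics/w1.png

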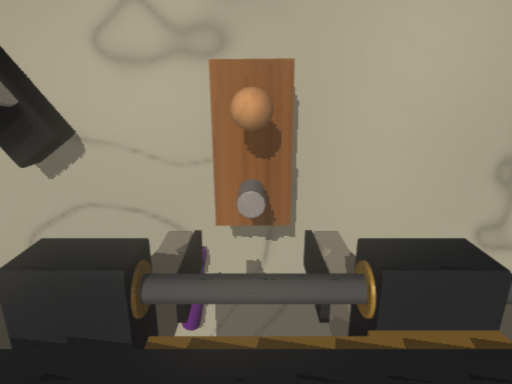

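```bash
python3 - <<'E'
from h import *
S,D,W=load('scene0'),load('side0'),load('w1')
print('head',onz(W,251,204,.101), tri((D,289.2,273.7),(S,346,157.7),(W,251,204)))
print('purple head top',tri((D,250+110/6,235+425/6),(S,305+542/8,130+265/8)))
print('purple foot',tri((D,268,338),(S,305+503/8,130+412/8)))
E
python3 -c "
from h import *
crop('w1','w1c',205,160,305,240,7)"
```

```text
head [0.47753378 0.34989902 0.101     ] (array([0.47607862, 0.35236973, 0.09923718]), [np.float64(0.0013581734428408845), np.float64(0.0016448650599910676), np.float64(0.0022049673253530183)])
purple head top (array([0.51587883, 0.43039718, 0.09702185]), [np.float64(0.000741153805160485), np.float64(0.0007411538051606321)])
purple foot (array([0.51753266, 0.43126358, 0.00160653]), [np.float64(0.0022204244697459187), np.float64(0.002220424469745992)])
```

View pics/w1c.png

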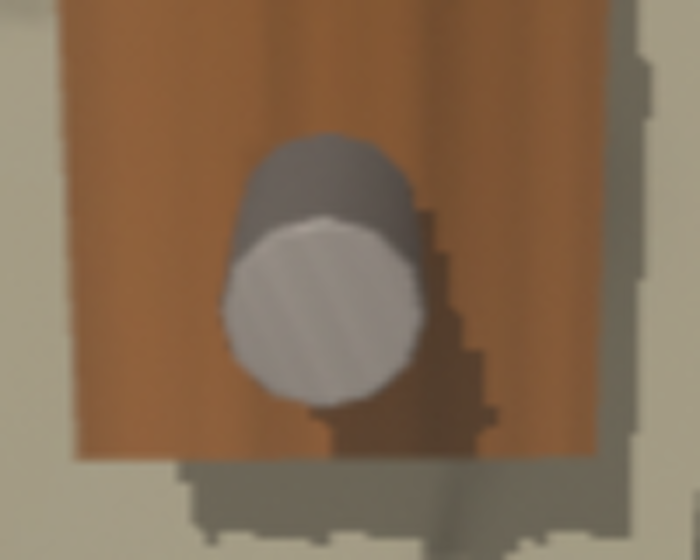

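Call:
apply_moves(commands=[{"dp":[2,-1,35],"grip":0.6},{"dp":[2,-1,70],"grip":0.6},{"dp":[2,-1,86],"grip":0.6},{"dp":[2,-1,86],"grip":0.6},{"dp":[2,-1,86],"grip":0.0},{"dp":[2,-1,86],"grip":0.0},{"dp":[2,-1,86],"grip":0.0},{"dp":[2,-1,86],"grip":0.0},{"dp":[2,-1,86],"grip":0.0}], newtons=25)

```text
$.commands[0]: bad value
```

Call:
apply_moves(commands=[{"dp":[2,-1,35],"yaw":0,"grip":0.6},{"dp":[2,-1,70],"yaw":0,"grip":0.6},{"dp":[2,-1,86],"yaw":0,"grip":0.6},{"dp":[2,-1,86],"yaw":0,"grip":0.6},{"dp":[2,-1,86],"yaw":0,"grip":0.0},{"dp":[2,-1,86],"yaw":0,"grip":0.0},{"dp":[2,-1,86],"yaw":0,"grip":0.0},{"dp":[2,-1,86],"yaw":0,"grip":0.0},{"dp":[2,-1,86],"yaw":0,"grip":0.0}], newtons=25)

```text
time_s: 2.58
tcp_pos: [0.4775, 0.3524, 0.071]
eef_rot: [-180.0, 0.0, -82.0]
contact_force: [1.1, 0.6, 2.8]
gripper_width: 0.0193
```

Call:
apply_moves(commands=[{"dp":[0,0,-15],"yaw":0,"grip":0.0},{"dp":[0,0,-50],"yaw":0,"grip":0.0},{"dp":[0,0,-100],"yaw":0,"grip":0.0},{"dp":[0,0,-145],"yaw":0,"grip":0.0},{"dp":[0,0,-160],"yaw":0,"grip":0.0},{"dp":[0,0,-160],"yaw":0,"grip":0.0},{"dp":[0,0,-160],"yaw":0,"grip":0.0}])

```text
time_s: 3.45
tcp_pos: [0.4765, 0.3515, 0.2291]
eef_rot: [179.9, -0.1, -82.0]
contact_force: [0.2, 0.2, -1.2]
gripper_width: 0.0193
```

```bash
python3 - <<'E'
from h import *
for n in ['wrist','side','scene']:
    s,c=snap(n,n[:2]+'2'); print(s['time_s'],s['tcp_pos'],s['eef_rot'],s['gripper_width'])
crop('wr2','wr2c',180,150,330,330,4)
crop('si2','si2c',230,110,350,300,4)
E
```

```text
3.45 [0.47653844 0.35149759 0.22906192] [ 1.79880296e+02 -7.98131850e-02 -8.19929572e+01] 0.01930896676859135
3.5 [0.47656633 0.35149587 0.22886866] [ 1.79868440e+02 -1.02862556e-01 -8.19877025e+01] 0.019316825540380316
3.55 [0.47667331 0.35153306 0.22889573] [ 1.79873331e+02 -1.09376522e-01 -8.19878056e+01] 0.019204848538329867
```

View pics/wr2c.png

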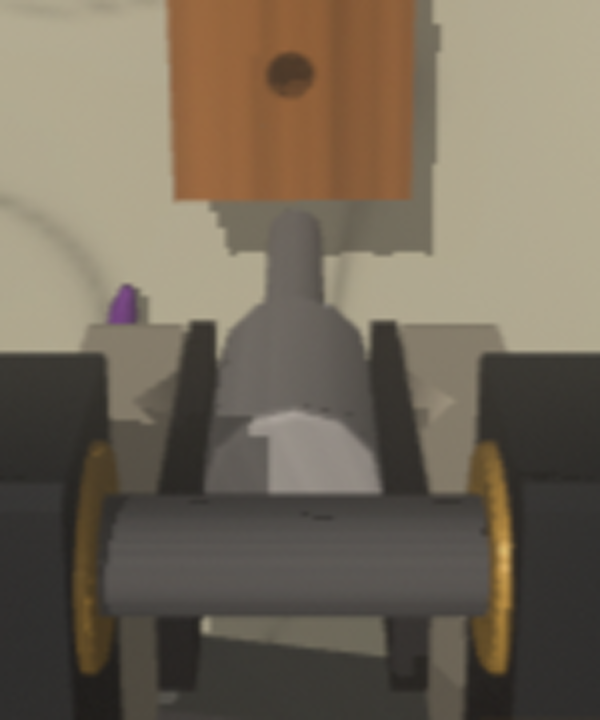

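View pics/si2.png

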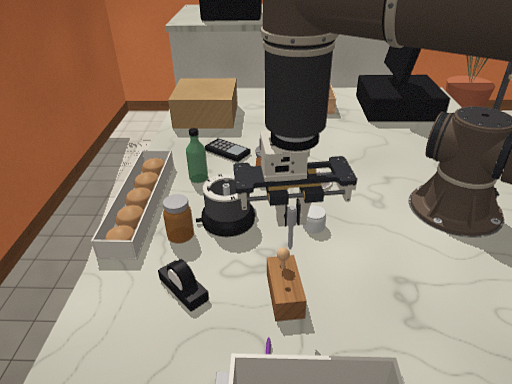

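```bash
python3 - <<'E'
from h import *
crop('si2','p1',230,230,350,384,5)
crop('sc2','p2',290,120,410,230,6)
E
```

```text
(no output)
```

View pics/p1.png

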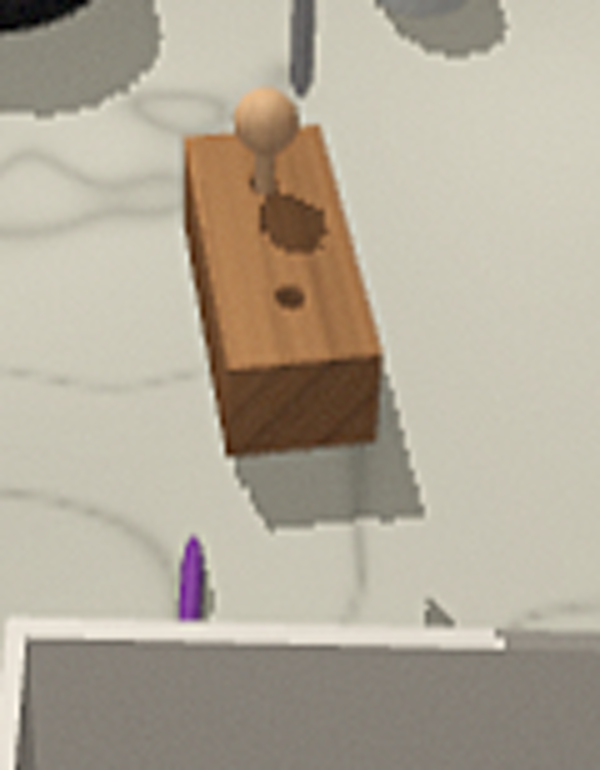

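View pics/p2.png

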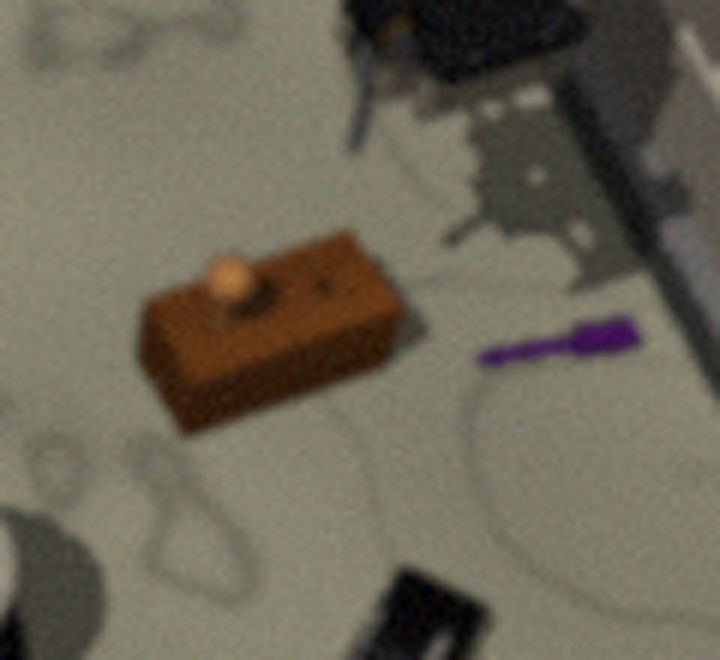

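View pics/wr2.png

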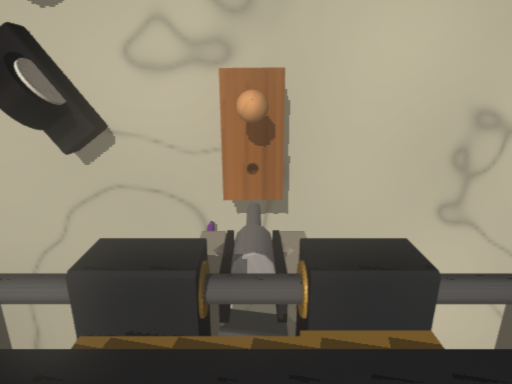

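```bash
python3 - <<'E'
from h import *
S,D,W,S2,D2=load('scene0'),load('side0'),load('w1'),load('sc2'),load('si2')
f=onz(S2,370.8,179.5,.005); h=onz(S2,393.3,175,.01); print('now foot/head',f,h,np.linalg.norm(f-h))
print('side foot',onz(D2,230+193/5,230+540/5,.005))
W2=load('wr2')
for n,P in dict(upTop=(.516,.430,.097),upFoot=(.517,.431,0),lyF=f,lyH=h).items(): print(n,proj(W,P),proj(W2,P))
# foot/shank in hand: tip
print('tip',tri((D2,291,248),(S2,290+355/6,120+150/6)))
E
```

```text
now foot/head [0.51660558 0.44315376 0.005     ] [0.52105924 0.52204812 0.01      ] 0.0791779974030707
side foot [0.51452423 0.43208648 0.005     ]
upTop [185.59362297 295.09938634] [200.27331386 252.30512125]
upFoot [202.50019141 239.73296392] [210.91813208 215.91514661]
lyF [201.05119846 252.63458584] [209.74940207 226.56642554]
lyH [189.31998312 319.62907154] [199.58259259 283.83920462]
tip (array([0.47563877, 0.35241212, 0.16532635]), [np.float64(0.0027079309665260553), np.float64(0.002707930966526066)])
```

```bash
cat >> h.py <<'E'
def delta(P,s=None):
    s=s or get_state(); R=Ro.from_euler('xyz',s['eef_rot'],degrees=True).as_matrix()
    return np.round(1000*R.T@(np.array(P)-s['tcp_pos']),1)
E
python3 -c "
from h import *
print(delta([.6264,.0626,.192]))"
```

```text
[ 307.  -107.9   37.4]
```

Call:
apply_moves(commands=[{"dp":[40,-14,0],"yaw":0,"grip":0.0},{"dp":[90,-32,0],"yaw":0,"grip":0.0},{"dp":[140,-49,0],"yaw":0,"grip":0.0},{"dp":[190,-67,0],"yaw":0,"grip":0.0},{"dp":[240,-84,0],"yaw":0,"grip":0.0},{"dp":[285,-100,10],"yaw":0,"grip":0.0},{"dp":[307,-108,30],"yaw":0,"grip":0.0},{"dp":[307,-108,37],"yaw":0,"grip":0.0},{"dp":[307,-108,37],"yaw":0,"grip":0.0},{"dp":[307,-108,37],"yaw":0,"grip":0.0}])

```text
time_s: 4.85
tcp_pos: [0.6271, 0.0641, 0.1941]
eef_rot: [-180.0, -0.0, -81.9]
contact_force: [-0.1, 0.2, -0.6]
gripper_width: 0.019
```

```bash
python3 - <<'E'
from h import *
for n in ['wrist','side','scene']:
    s,c=snap(n,n[:2]+'3'); print(s['time_s'],s['tcp_pos'],s['eef_rot'],s['gripper_width'])
crop('wr3','wr3c',160,90,340,250,4)
crop('si3','si3c',190,140,270,250,5)
crop('sc3','sc3c',230,160,320,260,6)
E
```

```text
4.85 [0.62709961 0.06412235 0.19409973] [-1.79962355e+02 -7.91341299e-04 -8.19093060e+01] 0.018994036625389888
4.9 [0.62717049 0.0642338  0.19434143] [-1.79934302e+02  9.33196224e-03 -8.18991980e+01] 0.01937931480235353
4.95 [0.62716387 0.06416432 0.19437521] [-1.79929376e+02  1.32838785e-02 -8.19070889e+01] 0.019205045642450326
```

View pics/wr3c.png

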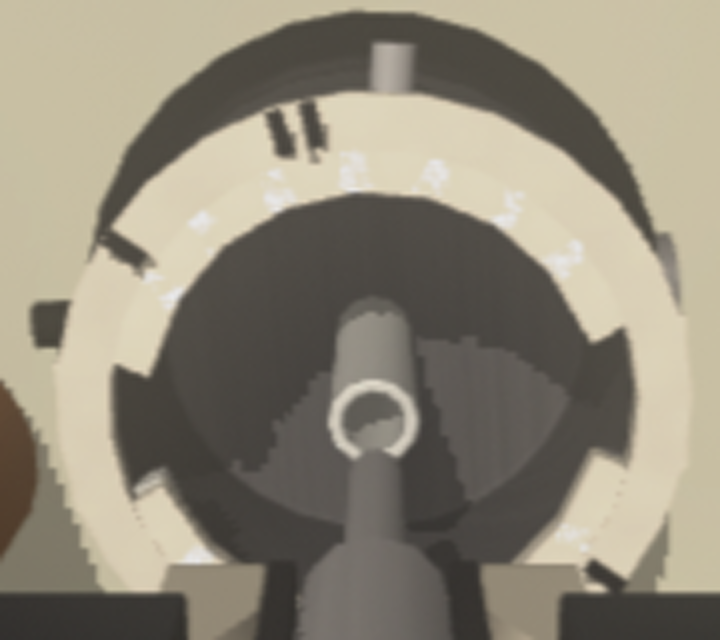

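View pics/si3c.png

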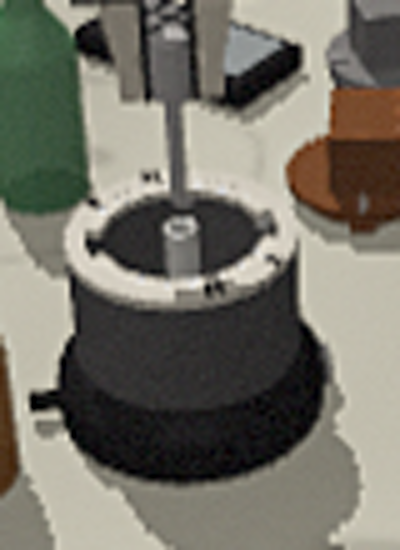

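View pics/sc3c.png

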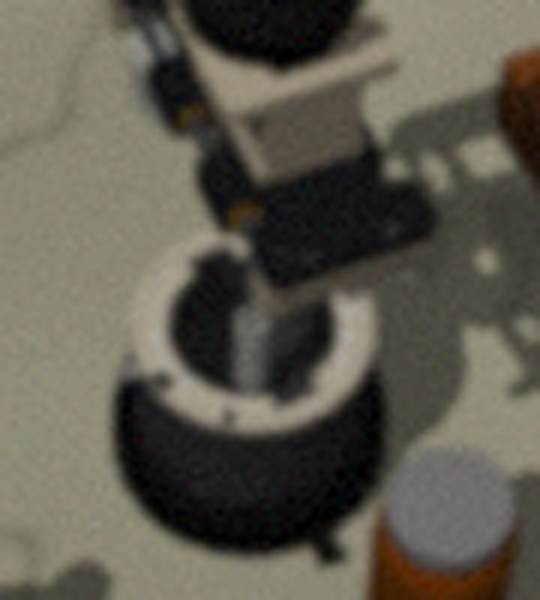

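```bash
python3 - <<'E'
from h import *
W,D=load('wr3'),load('si3')
a=tri((W,254,203),(D,225.6,181.2)); b=tri((W,160+373/4,90+420/4),(D,226.4,186)); print(a,b)
R=campose(*W)[0]; R0=Ro.from_euler('xyz',W[0]['eef_rot'],degrees=True).as_matrix()
print('tube-tip tool mm',1000*R0.T@(b[0]-a[0]), 'tip in tool',1000*R0.T@(a[0]-W[0]['tcp_pos']))
print('plane: tube W',onz(W,160+373/4,90+420/4,.114),'tip W@.130',onz(W,254,203,.130),'D',onz(D,226.4,186,.114),onz(D,225.6,181.2,.130))
E
```

```text
(array([0.62637905, 0.06380254, 0.12622892]), [np.float64(0.0001586882516525614), np.float64(0.00015868825165255509)]) (array([0.62617598, 0.06281531, 0.11073146]), [np.float64(0.0007015030678225749), np.float64(0.0007015030678224755)])
tube-tip tool mm [ 0.94861049  0.35017157 15.49724491] tip in tool [ 0.21427066  0.80299048 67.87030389]
plane: tube W [0.62702444 0.06185409 0.114     ] tip W@.130 [0.62642139 0.06246705 0.13      ] D [0.62484046 0.06754371 0.114     ] [0.62576904 0.0695406  0.13      ]
```

Call:
apply_moves(commands=[{"dp":[1,0,0],"yaw":0,"grip":0.0},{"dp":[1,0,10],"yaw":0,"grip":0.0},{"dp":[1,0,18],"yaw":0,"grip":0.0},{"dp":[1,0,24],"yaw":0,"grip":0.0},{"dp":[1,0,24],"yaw":0,"grip":0.0}])

```text
time_s: 5.62
tcp_pos: [0.6269, 0.0621, 0.1687]
eef_rot: [179.9, -0.0, -82.0]
contact_force: [-0.1, -0.7, -0.6]
gripper_width: 0.0193
```

```bash
python3 - <<'E'
from h import *
for n in ['side']:
    s,c=snap(n,n[:2]+'4'); print(s['time_s'],s['tcp_pos'],s['eef_rot'],s['contact_force'],s['moment'])
crop('si4','si4c',190,140,270,250,6)
E
```

```text
5.625 [0.62688533 0.06209217 0.16871117] [ 1.79929003e+02 -1.63190511e-02 -8.19840054e+01] [-0.11520183 -0.67099087 -0.58283801] [ 0.02002121  0.03462664 -0.02317462]
```

View pics/si4c.png

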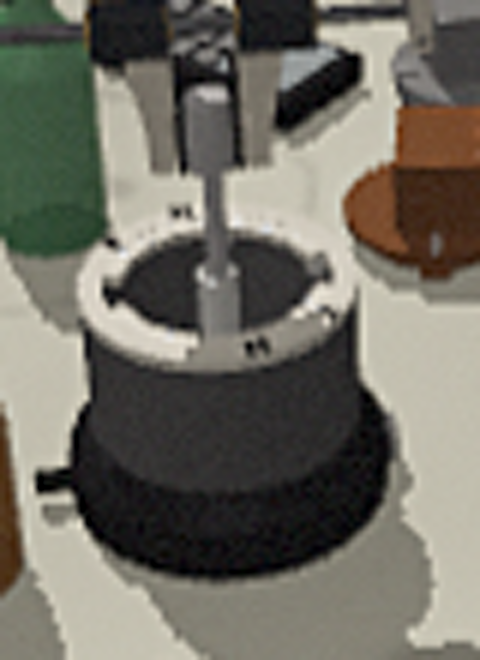

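The side view shows the shank inside the tube mouth, around (226,187), with no side force. I'll continue down.

Call:
apply_moves(commands=[{"dp":[0,0,10],"yaw":0,"grip":0.0},{"dp":[0,0,22],"yaw":0,"grip":0.0},{"dp":[0,0,34],"yaw":0,"grip":0.0},{"dp":[0,0,44],"yaw":0,"grip":0.0},{"dp":[0,0,45],"yaw":0,"grip":0.0}])

```text
time_s: 6.3
tcp_pos: [0.627, 0.0624, 0.1235]
eef_rot: [179.9, -0.0, -82.0]
contact_force: [1.0, 1.5, -2.0]
gripper_width: 0.0193
```

Call:
apply_moves(commands=[{"dp":[0,0,3],"yaw":0,"grip":0.0},{"dp":[0,0,5],"yaw":0,"grip":0.0},{"dp":[0,0,7],"yaw":0,"grip":0.0},{"dp":[0,0,7],"yaw":0,"grip":0.0}])

```text
time_s: 6.8
tcp_pos: [0.6273, 0.0624, 0.1182]
eef_rot: [-180.0, 0.0, -82.0]
contact_force: [-0.9, 2.7, 2.5]
gripper_width: 0.0193
```

Call:
apply_moves(commands=[{"dp":[0,0,1.5],"yaw":0,"grip":0.0},{"dp":[0,0,3],"yaw":0,"grip":0.0},{"dp":[0,0,3],"yaw":0,"grip":0.0}])

```text
time_s: 7.18
tcp_pos: [0.6275, 0.0624, 0.1179]
eef_rot: [-179.9, -0.0, -81.9]
contact_force: [-9.7, 3.0, 21.6]
gripper_width: 0.0191
```

```bash
python3 - <<'E'
from h import *
for n in ['side','wrist']:
    s,c=snap(n,n[:2]+'5'); print(s['time_s'],s['tcp_pos'],s['eef_rot'],s['contact_force'],s['moment'])
crop('si5','si5c',190,140,270,250,6)
E
```

```text
7.175 [0.62750174 0.06241441 0.11788051] [-1.79869706e+02 -1.02980872e-02 -8.19185790e+01] [-9.71186173  3.0334189  21.63564587] [ 1.36336382  3.83644999 -0.01835305]
7.225 [0.62750169 0.06240245 0.11785235] [-1.79869815e+02 -9.86011539e-03 -8.19201605e+01] [-9.98937522  3.92461334 21.642609  ] [1.40883587 3.78745468 0.02664857]
```

View pics/si5c.png

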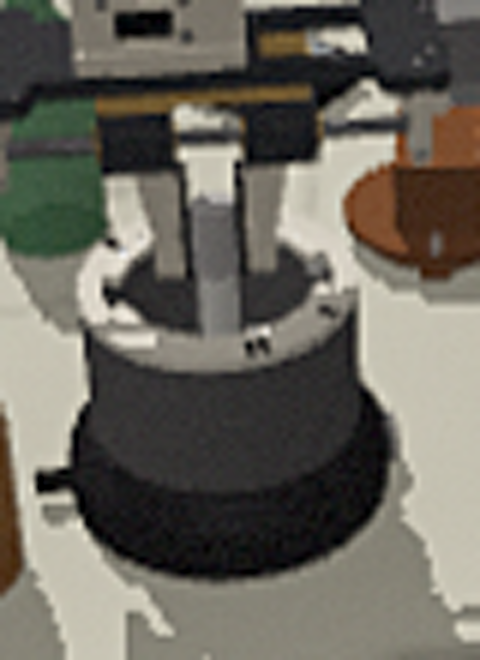

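Call:
apply_moves(commands=[{"dp":[0,0,0],"yaw":0,"grip":0.4},{"dp":[0,0,-3],"yaw":0,"grip":0.4},{"dp":[0,0,-3],"yaw":0,"grip":0.4},{"dp":[0,0,-20],"yaw":0,"grip":0.4},{"dp":[0,0,-50],"yaw":0,"grip":0.4},{"dp":[0,0,-80],"yaw":0,"grip":0.7},{"dp":[0,0,-100],"yaw":0,"grip":1.0},{"dp":[0,0,-100],"yaw":0,"grip":1.0}])

```text
time_s: 8.28
tcp_pos: [0.6284, 0.0624, 0.2175]
eef_rot: [-179.7, 0.0, -82.0]
contact_force: [0.7, -0.7, -0.7]
gripper_width: 0.0597
```

```bash
python3 - <<'E'
from h import *
for n in ['wrist','side']:
    s,c=snap(n,n[:2]+'6'); print(s['time_s'],s['tcp_pos'],s['eef_rot'],s['joints'],s['contact_force'])
crop('wr6','wr6c',160,110,340,290,4)
print(delta([.5142,-.2906,.215]))
E
```

```text
8.275 [0.62836298 0.06240944 0.21751247] [-1.79748070e+02  3.13645262e-02 -8.19682488e+01] [ 2.33775024e+01  1.66612082e+01 -6.14725161e+00  3.95886999e-02
 -6.69402966e+01 -1.53612468e+01] [ 0.66044063 -0.71321799 -0.67737029]
8.325 [0.62756236 0.06232018 0.21584619] [-1.79885596e+02  3.13266308e-02 -8.19841901e+01] [ 2.33771303e+01  1.67325476e+01 -6.25385387e+00  1.07435822e-04
 -6.68949830e+01 -1.53613937e+01] [-0.39964054  0.62832113 -0.11296346]
[333.7 160.9  -0.4]
```

View pics/wr6c.png

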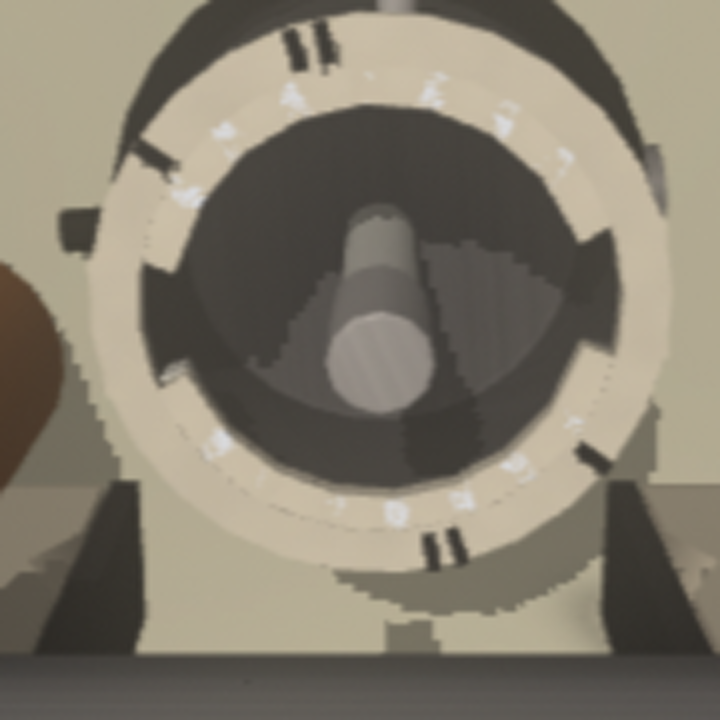

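View pics/si6.png

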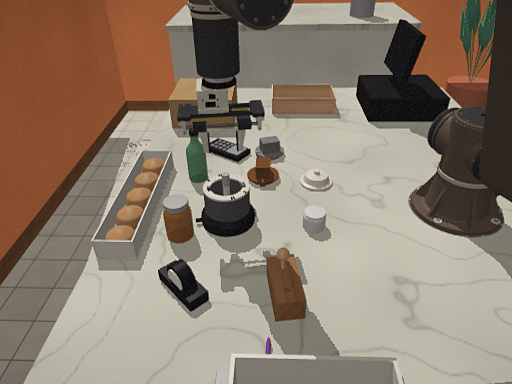

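```bash
python3 - <<'E'
from h import *
from scipy.optimize import least_squares
W=load('wr6')
q=lambda x,y,z: onz(W,160+x/4,110+y/4,z)[:2]
P=np.array([q(*p,.110) for p in [(92,290),(672,285),(400,13),(200,75),(575,70),(390,571),(240,520),(540,530)]])
f=least_squares(lambda c:np.hypot(*(P-c[:2]).T)-c[2],[.627,.062,.06]); print(f.x,f.fun*1000)
I=np.array([q(*p,.110) for p in [(378,104),(300,125),(500,130),(390,488),(250,420),(520,425)]])
g=least_squares(lambda c:np.hypot(*(I-c[:2]).T)-c[2],[.627,.062,.042]); print(g.x,g.fun*1000)
c=f.x[:2]
def ang(a,b):
    d=b-a; return np.degrees(np.arctan2(d[1],d[0]))
L=q(150,323,.110);R=q(616,292,.110); print('notch',ang(R,L))
print('half',ang(q(595,457,.112),q(155,157,.112))+40)
print('pair',ang(q(443,549,.112),q(312,46,.112))+80)
print('head', onz(W,160+380/4,110+362/4,.148))
D=load('side0'); print('bottle base',onz(D,197,178,.0), 'reader',onz(D,228,149,.02),'dish',onz(D,317,180,.02))
E
```

```text
[0.62563163 0.06144056 0.05988496] [ 0.91587896 -1.12041612 -0.59436353  0.06563508  0.81624192  0.8801794
 -1.92963407  0.96647836]
[0.62510902 0.05995461 0.04053913] [-0.18633926 -0.17537918  0.72920175  1.74458892 -0.69956676 -1.41250548]
notch 12.052588632481198
half 12.630613019333563
pair 12.125965272050365
head [0.62720976 0.06073286 0.148     ]
bottle base [ 0.74491498 -0.14506063  0.        ] reader [ 0.65915977 -0.29908567  0.02      ] dish [ 0.37170857 -0.10630973  0.02      ]
```

Call:
apply_moves(commands=[{"dp":[30,14,0],"yaw":-0.1,"grip":0.75},{"dp":[65,31,0],"yaw":-0.28,"grip":0.75},{"dp":[100,48,0],"yaw":-0.45,"grip":0.75},{"dp":[135,65,0],"yaw":-0.63,"grip":0.75},{"dp":[170,82,0],"yaw":-0.81,"grip":0.75},{"dp":[205,99,0],"yaw":-0.99,"grip":0.75},{"dp":[240,116,0],"yaw":-1.17,"grip":0.75},{"dp":[275,132,0],"yaw":-1.35,"grip":0.75},{"dp":[310,149,10],"yaw":-1.53,"grip":0.75},{"dp":[334,161,30],"yaw":-1.69,"grip":0.75},{"dp":[334,161,45],"yaw":-1.69,"grip":0.75},{"dp":[334,161,45],"yaw":-1.69,"grip":0.75}])

```text
time_s: 9.88
tcp_pos: [0.5133, -0.2905, 0.1677]
eef_rot: [-179.9, 0.2, 14.7]
contact_force: [-0.3, -0.6, 0.7]
gripper_width: 0.0657
```

```bash
python3 - <<'E'
from h import *
for n in ['wrist']:
    s,c=snap(n,n[:2]+'7'); print(s['time_s'],s['tcp_pos'],s['eef_rot'],s['joints'],s['contact_force'])
E
```

```text
9.875 [ 0.51329332 -0.29054074  0.16772622] [-1.79895686e+02  1.78673473e-01  1.47054894e+01] [-1.05467348e+01  1.52832496e+01 -1.49308779e+01 -2.09280644e-02
 -5.99919738e+01  1.15262561e+02] [-0.28945691 -0.59192037  0.72903473]
```

View pics/wr7.png

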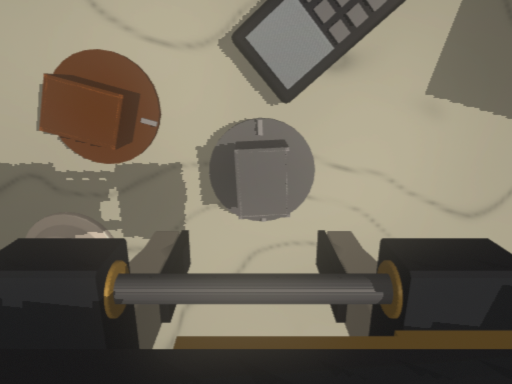

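```bash
python3 - <<'E'
from h import *
crop('wr7','wr7c',195,105,330,235,5)
E
```

```text
(no output)
```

View pics/wr7c.png

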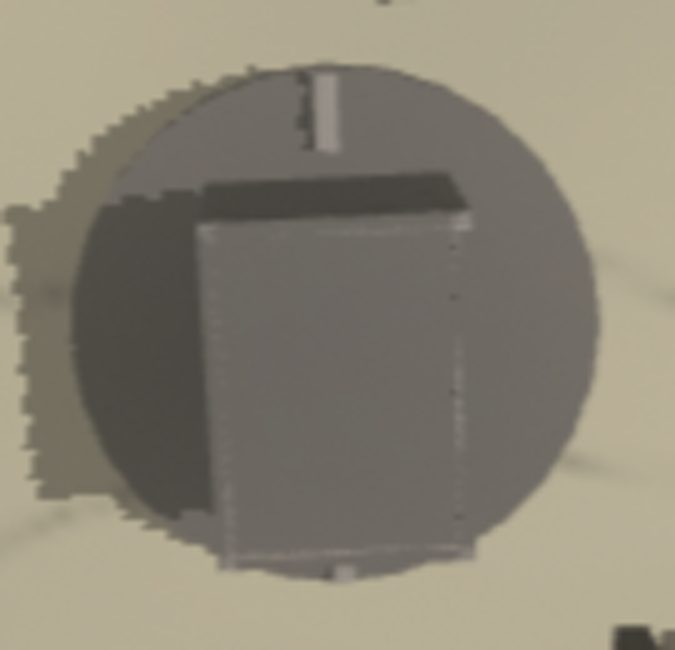

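```bash
python3 - <<'E'
from h import *
from scipy.optimize import least_squares
W=load('wr7')
q=lambda x,y,z: onz(W,195+x/5,105+y/5,z)[:2]
C=np.array([q(*p,.059) for p in [(197,225),(468,215),(475,555),(225,568)]]); print(C,C.mean(0))
ang=lambda d:np.degrees(np.arctan2(d[1],d[0]))
print('x',ang(C[0]-C[3]),ang(C[1]-C[2]),'y',ang(C[0]-C[1]),ang(C[3]-C[2]), [np.linalg.norm(C[i]-C[i-1]) for i in range(4)])
P=np.array([q(*p,.018) for p in [(72,325),(600,325),(335,64),(180,112),(500,118),(340,580),(540,470)]])
f=least_squares(lambda c:np.hypot(*(P-c[:2]).T)-c[2],[.51,-.29,.05]); print(f.x,f.fun*1000)
print('ribs',ang(q(326,112,.021)-q(343,573,.021)))
print(delta([*C.mean(0),.025]),delta([*f.x[:2],.025]))
E
```

```text
[[ 0.53870382 -0.26856402]
 [ 0.55130359 -0.31019784]
 [ 0.49546297 -0.32798256]
 [ 0.48230042 -0.28729797]] [ 0.5169427 -0.2985106]
x 18.373507148811402 17.666194442238435 y 106.83755214512941 107.92777973055551 [np.float64(0.05943319588749178), np.float64(0.04349860667538261), np.float64(0.05860436405113925), np.float64(0.04276082287685542)]
[ 0.51739365 -0.2980781   0.04978132] [-0.37777793  0.43031028 -0.0821985   0.11220546  0.2092636   0.79377982
 -1.08558273]
ribs 17.19033096651521
[  0.9   8.6 143.9] [  1.5   8.3 143.9]
```

Call:
apply_moves(commands=[{"dp":[1,8,20],"yaw":-0.05,"grip":0.75},{"dp":[1,8,60],"yaw":-0.05,"grip":0.75},{"dp":[1,8,90],"yaw":-0.05,"grip":0.75},{"dp":[1,8,90],"yaw":-0.05,"grip":0.75},{"dp":[1,8,90],"yaw":-0.05,"grip":0.75}])

```text
time_s: 10.55
tcp_pos: [0.5187, -0.2984, 0.0812]
eef_rot: [179.9, -0.1, 17.8]
contact_force: [-0.6, 0.5, 0.8]
gripper_width: 0.0658
```

```bash
python3 - <<'E'
from h import *
for n in ['wrist','side']:
    s,c=snap(n,n[:2]+'8'); print(s['time_s'],s['tcp_pos'],s['eef_rot'],s['contact_force'])
crop('wr8','wr8c',140,90,380,290,3)
crop('si8','si8c',200,90,330,210,5)
E
```

```text
10.55 [ 0.5187359  -0.29838501  0.08120735] [ 1.79916343e+02 -8.32661643e-02  1.77588112e+01] [-0.62084323  0.54246788  0.79926338]
10.6 [ 0.51884655 -0.29846268  0.08149332] [ 1.79900702e+02 -1.26291515e-01  1.77525467e+01] [ 0.12306709 -0.00863142 -0.23175439]
```

View pics/wr8c.png

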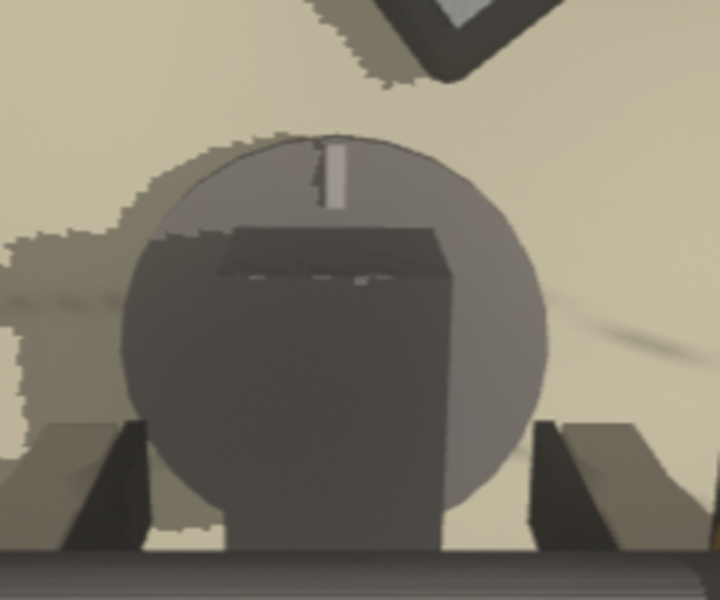

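View pics/si8c.png

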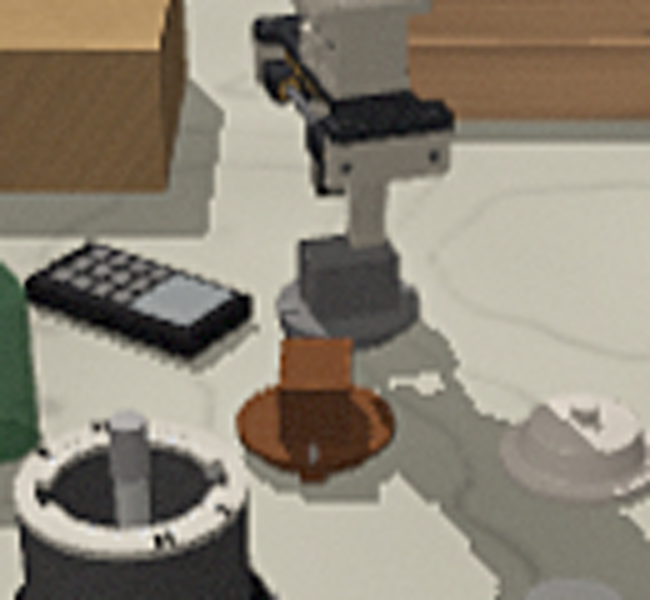

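Call:
apply_moves(commands=[{"dp":[-1,0,25],"yaw":0,"grip":0.75},{"dp":[-1,0,50],"yaw":0,"grip":0.75},{"dp":[-1,0,55],"yaw":0,"grip":0.75},{"dp":[-1,0,55],"yaw":0,"grip":0.75},{"dp":[-1,0,55],"yaw":0,"grip":0.2},{"dp":[-1,0,55],"yaw":0,"grip":0.2},{"dp":[-1,0,55],"yaw":0,"grip":0.2},{"dp":[-1,0,55],"yaw":0,"grip":0.2},{"dp":[-1,0,55],"yaw":0,"grip":0.2}], newtons=45)

```text
time_s: 11.78
tcp_pos: [0.5168, -0.2988, 0.0252]
eef_rot: [180.0, -0.0, 17.7]
contact_force: [-0.6, 0.9, 6.1]
gripper_width: 0.0433
```

Call:
apply_moves(commands=[{"dp":[0,0,-10],"yaw":0,"grip":0.2},{"dp":[0,0,-40],"yaw":0,"grip":0.2},{"dp":[0,0,-90],"yaw":0,"grip":0.2},{"dp":[0,0,-140],"yaw":0,"grip":0.2},{"dp":[0,0,-175],"yaw":0,"grip":0.2},{"dp":[0,0,-190],"yaw":0,"grip":0.2},{"dp":[0,0,-190],"yaw":0,"grip":0.2},{"dp":[0,0,-190],"yaw":0,"grip":0.2}])

```text
time_s: 12.78
tcp_pos: [0.5155, -0.2984, 0.2127]
eef_rot: [-179.9, 0.1, 17.7]
contact_force: [-1.1, 0.5, -0.7]
gripper_width: 0.0441
```

```bash
python3 - <<'E'
from h import *
for n in ['wrist']:
    s,c=snap(n,n[:2]+'9'); print(s['time_s'],s['tcp_pos'],s['eef_rot'],s['contact_force'],s['gripper_width'])
crop('wr9','wr9c',120,60,400,290,2.8)
print(delta([.6264,.062,.217]))
E
```

```text
12.775 [ 0.51552268 -0.29835056  0.21266728] [-1.79891343e+02  1.26824913e-01  1.77010232e+01] [-1.10350533  0.45441693 -0.7034951 ] 0.044102048238449786
[ 215.2 -309.6   -4.4]
```

View pics/wr9c.png

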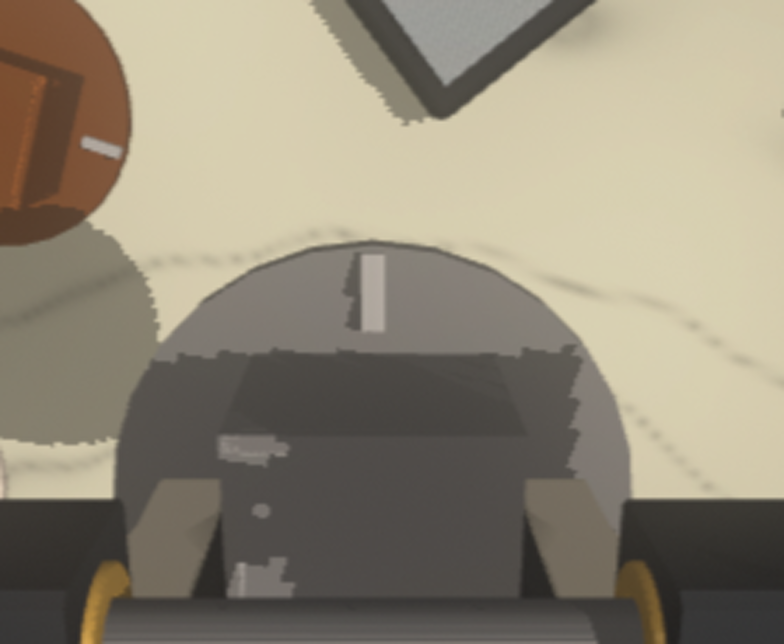

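```bash
python3 - <<'E'
from h import *
from scipy.optimize import least_squares
W=load('wr9'); s,c=W
R0=Ro.from_euler('xyz',s['eef_rot'],degrees=True).as_matrix()
z=s['tcp_pos'][2]-.0072
q=lambda x,y,z: (R0.T@(onz(W,120+x/2.8,60+y/2.8,z)-s['tcp_pos']))[:2]*1000
P=np.array([q(*p,z) for p in [(374,241),(205,300),(556,315),(115,490),(631,490),(312,246),(440,249),(160,343),(600,374)]])
f=least_squares(lambda c:np.hypot(*(P-c[:2]).T)-50,[0,0]); print(f.x,f.fun)
f=least_squares(lambda c:np.hypot(*(P-c[:2]).T)-c[2],[0,0,50]); print(f.x,f.fun)
a,b=q(373,255,z+.003),q(373,331,z+.003); print(a,b,np.degrees(np.arctan2(*(a-b)[::-1])))
E
```

```text
[0.96321625 0.09860038] [ 0.22739188 -0.35458065 -0.31664957 -0.54606951 -0.04863946  0.44856656
  0.29137653 -0.11118056 -0.65794588]
[ 1.56657416  0.11911061 49.5000998 ] [ 0.12377588 -0.32071853 -0.27474608 -0.04568692  0.41033475  0.36297152
  0.20108011  0.02719973 -0.48421046]
[49.24209617  0.37133219] [35.46967083  0.37112498] 0.0008620305530913072
```

Call:
apply_moves(commands=[{"dp":[25,-35,0],"yaw":0.0,"grip":0.2},{"dp":[53,-77,0],"yaw":0.03,"grip":0.2},{"dp":[81,-118,0],"yaw":0.06,"grip":0.2},{"dp":[110,-160,0],"yaw":0.09,"grip":0.2},{"dp":[138,-200,0],"yaw":0.09,"grip":0.2},{"dp":[166,-240,0],"yaw":0.09,"grip":0.2},{"dp":[190,-275,0],"yaw":0.09,"grip":0.2},{"dp":[208,-300,0],"yaw":0.09,"grip":0.2},{"dp":[214,-309,10],"yaw":0.09,"grip":0.2},{"dp":[214,-309,30],"yaw":0.09,"grip":0.2},{"dp":[214,-309,30],"yaw":0.09,"grip":0.2},{"dp":[214,-309,30],"yaw":0.09,"grip":0.2}])

```text
time_s: 14.32
tcp_pos: [0.6262, 0.0601, 0.1845]
eef_rot: [180.0, 0.0, 12.5]
contact_force: [0.1, -0.0, -1.7]
gripper_width: 0.0435
```

```bash
python3 - <<'E'
from h import *
for n in ['wrist','side','scene']:
    s,c=snap(n,n[:2]+'10'); print(s['time_s'],s['tcp_pos'],s['eef_rot'],s['contact_force'],s['gripper_width'])
crop('wr10','wr10c',120,60,400,290,2.8)
crop('si10','si10c',170,110,290,250,5)
E
```

```text
14.325 [0.6261999  0.06006371 0.18448121] [1.79977072e+02 3.55982385e-02 1.25289071e+01] [ 0.13685201 -0.03859171 -1.67712531] 0.043521477362631386
14.375 [0.6264554  0.06020161 0.18497244] [ 1.79988804e+02 -2.13296641e-02  1.25289458e+01] [ 0.58955553  0.31087943 -0.95629941] 0.044026356168397666
14.425 [0.62657892 0.06031024 0.18526286] [ 1.79995004e+02 -5.53150236e-02  1.25343031e+01] [ 0.6471436  -1.04700007 -1.67164633] 0.043562358366197276
```

View pics/wr10c.png

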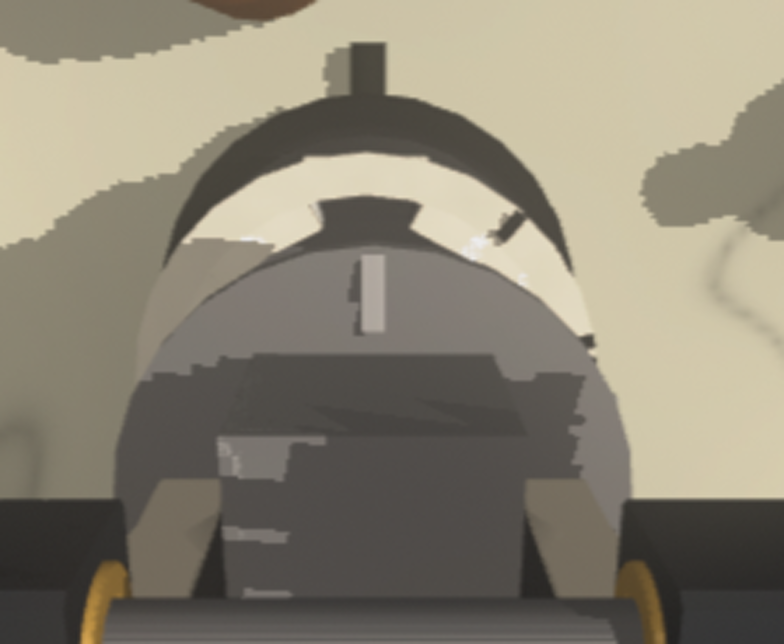

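View pics/si10c.png

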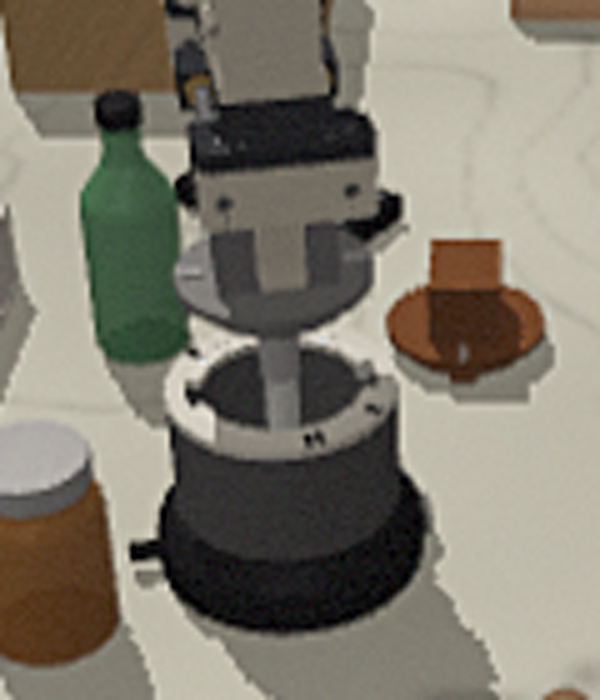

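```bash
python3 - <<'E'
from h import *
from scipy.optimize import least_squares
W=load('wr10'); s,c=W
R0=Ro.from_euler('xyz',s['eef_rot'],degrees=True).as_matrix()
q=lambda x,y,z: (R0.T@(onz(W,120+x/2.8,60+y/2.8,z)-s['tcp_pos']))[:2]*1000
z=.110
P=np.array([q(*p,z) for p in [(368,152),(300,158),(430,158),(190,235),(522,210),(573,272),(465,172),(150,295)]])
f=least_squares(lambda c:np.hypot(*(P-c[:2]).T)-60,[0,0]); print('rim',f.x,f.fun)
f3=least_squares(lambda c:np.hypot(*(P-c[:2]).T)-c[2],[0,0,60]); print('rim',f3.x)
a=(q(322,200,z)+q(420,202,z))/2; d=a-f.x; print('notch tool ang',np.degrees(np.arctan2(d[1],d[0])),np.linalg.norm(d),np.linalg.norm(q(322,200,z)-q(420,202,z)))
b=q(510,227,z+.002)-f.x; print('half',np.degrees(np.arctan2(b[1],b[0])),np.linalg.norm(b))
print('rim world',(R0@np.array([*f.x,0]))[:2]/1000+s['tcp_pos'][:2])
z=s['tcp_pos'][2]-.0072
P=np.array([q(*p,z) for p in [(374,245),(205,298),(556,315),(115,490),(631,490),(312,252),(440,254),(160,343),(600,374)]])
f=least_squares(lambda c:np.hypot(*(P-c[:2]).T)-50,[0,0]); print('lid',f.x,f.fun)
E
```

```text
rim [ 1.49697529 -0.98086139] [-0.19739636  0.60934938  0.3404642  -0.74494951 -0.36186365 -0.03452148
 -0.01870411  0.22593541]
rim [ 1.90094837 -1.01248182 59.66608193]
notch tool ang 1.14892266470639 48.00247724582663 24.12879846098946
half 40.01441586533474 54.681590965854
rim world [0.62744845 0.06134596]
lid [0.47698516 0.09099907] [ 0.00376752  0.31994631  0.06583371 -0.57729258  0.0306445  -0.11918478
 -0.0967806   0.19068902 -0.36889568]
```

Call:
apply_moves(commands=[{"dp":[0.7,-0.8,12],"yaw":0,"grip":0.2},{"dp":[0.7,-0.8,25],"yaw":0,"grip":0.2},{"dp":[0.7,-0.8,36],"yaw":0,"grip":0.2},{"dp":[0.7,-0.8,40],"yaw":0,"grip":0.2},{"dp":[0.7,-0.8,40],"yaw":0,"grip":0.2},{"dp":[0.7,-0.8,40],"yaw":0,"grip":0.2}])

```text
time_s: 15.22
tcp_pos: [0.6271, 0.0618, 0.145]
eef_rot: [180.0, -0.0, 12.6]
contact_force: [0.1, 0.9, -0.4]
gripper_width: 0.0443
```

```bash
python3 - <<'E'
from h import *
for n in ['wrist','side']:
    s,c=snap(n,n[:2]+'11'); print(s['time_s'],s['tcp_pos'],s['eef_rot'],s['contact_force'],s['moment'])
crop('wr11','wr11c',120,60,400,290,2.8)
crop('si11','si11c',170,130,290,250,5)
E
```

```text
15.225 [0.62709031 0.06175367 0.14496759] [ 1.79998497e+02 -4.05050306e-02  1.25677336e+01] [ 0.05876449  0.89104068 -0.41658098] [-0.14188665  0.00424381 -0.01578958]
15.275 [0.62707459 0.06175594 0.14504746] [-1.79999070e+02 -4.88168020e-02  1.25687346e+01] [-0.19858823 -1.27941951 -1.70388456] [-0.14168964  0.00804545 -0.00950583]
```

View pics/wr11c.png

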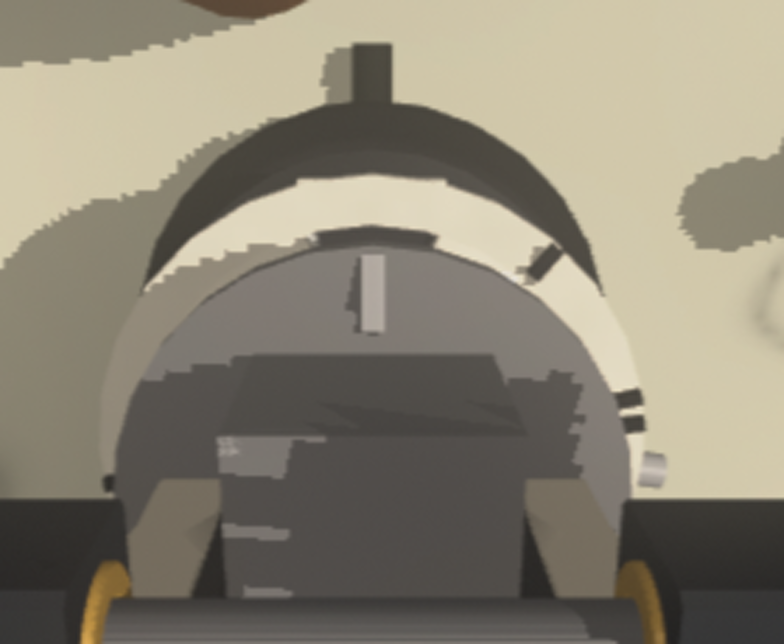

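View pics/si11c.png

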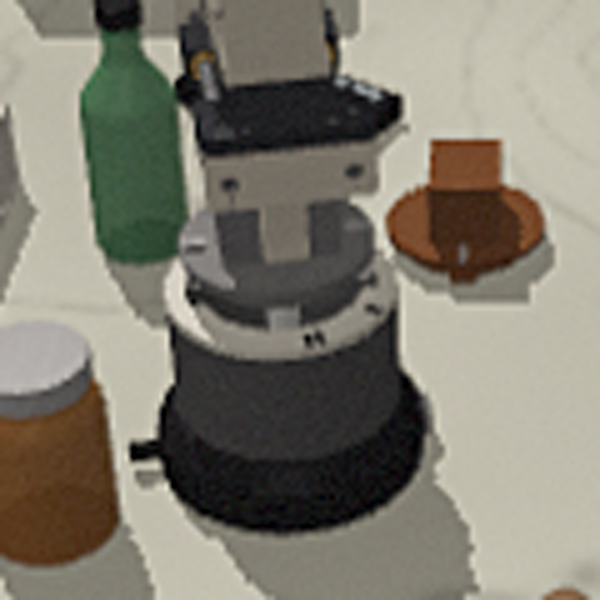

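```bash
python3 - <<'E'
from h import *
from scipy.optimize import least_squares
W=load('wr11'); s,c=W
R0=Ro.from_euler('xyz',s['eef_rot'],degrees=True).as_matrix()
q=lambda x,y,z: (R0.T@(onz(W,120+x/2.8,60+y/2.8,z)-s['tcp_pos']))[:2]*1000
z=.110
P=np.array([q(*p,z) for p in [(372,174),(298,181),(445,182),(145,290),(602,292),(101,410),(645,390),(220,220),(540,230)]])
f=least_squares(lambda c:np.hypot(*(P-c[:2]).T)-60,[0,0]); print('rim',f.x,f.fun)
a=(q(318,240,z)+q(436,242,z))/2; d=a-f.x; print('notch tool ang',np.degrees(np.arctan2(d[1],d[0])),np.linalg.norm(d))
b=q(545,263,z+.002)-f.x; print('half',np.degrees(np.arctan2(b[1],b[0])),np.linalg.norm(b))
b=q(632,411,z+.002)-f.x; print('pair',np.degrees(np.arctan2(b[1],b[0])),np.linalg.norm(b))
E
```

```text
rim [0.09871    0.48371532] [-0.03232936  0.53715767  0.15210652 -0.02236511 -0.20291237  0.24721979
  0.60819908 -0.33190689 -0.48311878]
notch tool ang 0.954862997464158 46.297449313302984
half 40.12006580967459 54.99416617038366
pair 80.30626984653043 56.834121595276365
```

Call:
apply_moves(commands=[{"dp":[-0.3,0.3,5],"yaw":0.006,"grip":0.2},{"dp":[-0.3,0.3,10],"yaw":0.006,"grip":0.2},{"dp":[-0.3,0.3,14],"yaw":0.006,"grip":0.2},{"dp":[-0.3,0.3,18],"yaw":0.006,"grip":0.2},{"dp":[-0.3,0.3,18],"yaw":0.006,"grip":0.2}])

```text
time_s: 15.95
tcp_pos: [0.6263, 0.0612, 0.1261]
eef_rot: [180.0, 0.0, 12.2]
contact_force: [-0.2, 0.4, -1.3]
gripper_width: 0.0439
```

Call:
apply_moves(commands=[{"dp":[0,0,2],"yaw":0,"grip":0.2},{"dp":[0,0,3],"yaw":0,"grip":0.2},{"dp":[0,0,4.5],"yaw":0,"grip":0.2},{"dp":[0,0,4.5],"yaw":0,"grip":0.2}])

```text
time_s: 16.45
tcp_pos: [0.6266, 0.0613, 0.1232]
eef_rot: [180.0, -0.0, 12.2]
contact_force: [-2.8, 0.2, 5.5]
gripper_width: 0.0433
```

```bash
python3 - <<'E'
from h import *
for n in ['wrist','side']:
    s,c=snap(n,n[:2]+'12'); print(s['time_s'],s['tcp_pos'],s['eef_rot'],s['contact_force'],s['moment'])
crop('wr12','wr12c',120,60,400,290,2.8)
crop('si12','si12c',170,130,290,250,5)
E
```

```text
16.45 [0.6266026  0.06129543 0.12318646] [ 1.79989153e+02 -4.14244095e-02  1.22370424e+01] [-2.75872247  0.22701013  5.49824634] [-2.61930608e-04  1.21241601e+00 -2.76036546e-02]
16.5 [0.62662909 0.06130547 0.12319882] [ 1.79990179e+02 -4.43671804e-02  1.22349195e+01] [-2.5850547  -0.42811383  5.67873711] [-0.029716    1.19794097 -0.01937164]
```

View pics/wr12c.png

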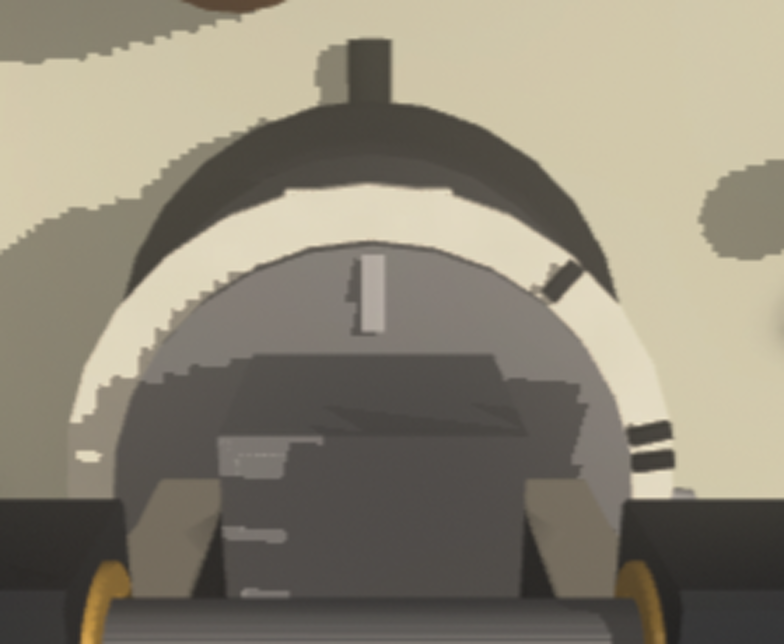

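View pics/si12c.png

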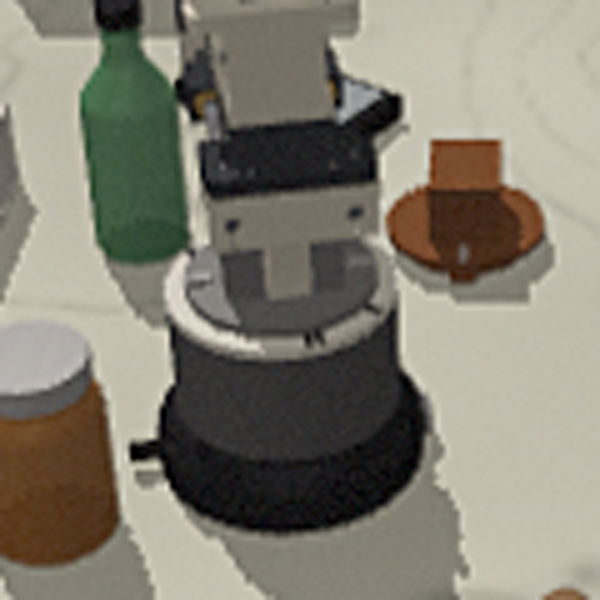

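Call:
apply_moves(commands=[{"dp":[0,0,0],"yaw":0.06,"grip":0.2},{"dp":[0,0,0],"yaw":0.13,"grip":0.2},{"dp":[0,0,0],"yaw":0.2,"grip":0.2},{"dp":[0,0,0],"yaw":0.27,"grip":0.2},{"dp":[0,0,0],"yaw":0.34,"grip":0.2},{"dp":[0,0,0],"yaw":0.41,"grip":0.2},{"dp":[0,0,0],"yaw":0.48,"grip":0.2},{"dp":[0,0,0],"yaw":0.54,"grip":0.2},{"dp":[0,0,0],"yaw":0.6,"grip":0.2},{"dp":[0,0,0],"yaw":0.6,"grip":0.2},{"dp":[0,0,0],"yaw":0.6,"grip":0.2}], newtons=50)

```text
time_s: 17.92
tcp_pos: [0.6274, 0.0619, 0.1232]
eef_rot: [-179.9, -0.1, -22.0]
contact_force: [0.5, 3.2, 5.3]
gripper_width: 0.044
```

```bash
python3 - <<'E'
from h import *
for n in ['wrist','side']:
    s,c=snap(n,n[:2]+'13'); print(s['time_s'],s['tcp_pos'],s['eef_rot'],s['contact_force'],s['moment'],s['joints'])
crop('wr13','wr13c',120,60,400,290,2.8)
crop('si13','si13c',170,130,290,250,5)
E
```

```text
17.925 [0.62740487 0.0618528  0.12320556] [-1.79910975e+02 -1.03998729e-01 -2.20460450e+01] [0.48834404 3.20427898 5.28005821] [0.80038884 0.4511052  0.03978013] [ 2.33493543e+01  2.09733930e+01 -1.30405305e+01  1.39315864e-02
 -5.58496650e+01  4.45968745e+01]
17.975 [0.62738142 0.0618718  0.12320912] [-1.79910250e+02 -1.01081670e-01 -2.20452229e+01] [-0.33067346  3.24195055  6.06254688] [ 0.85204118  0.47392631 -0.03924085] [ 2.33502774e+01  2.09726308e+01 -1.30398910e+01  1.08066527e-02
 -5.58525986e+01  4.45985234e+01]
```

View pics/wr13c.png

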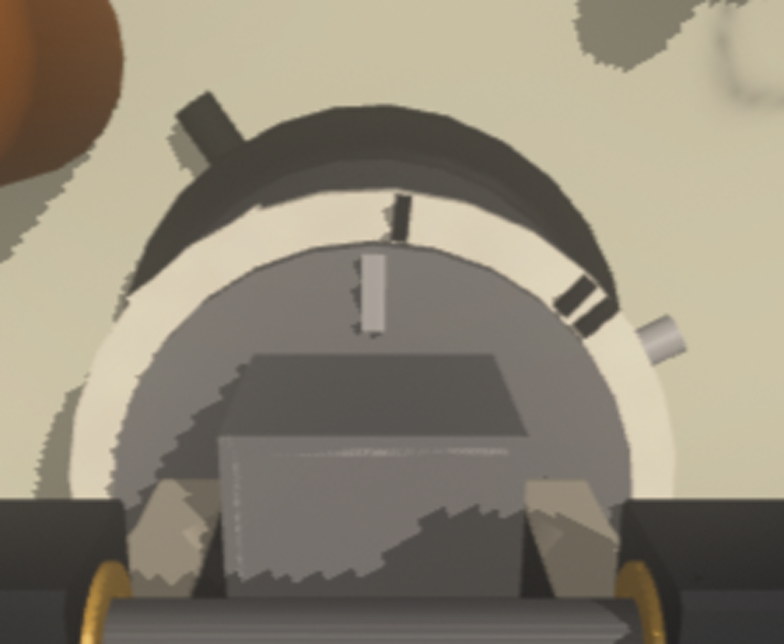

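View pics/si13c.png

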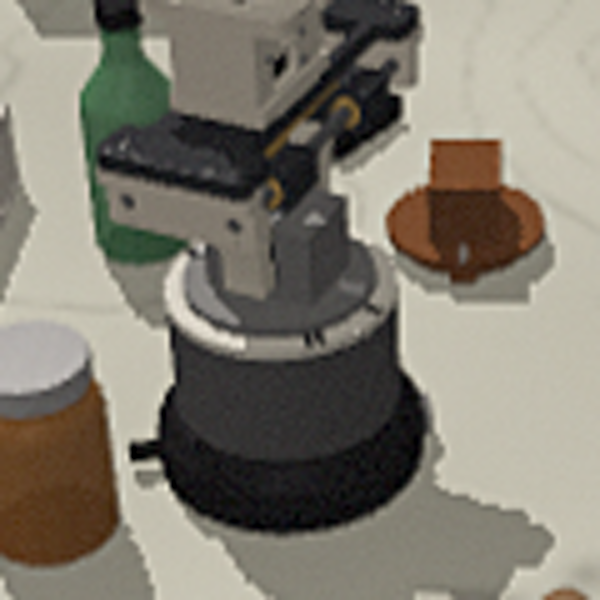

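```bash
cat > m.py <<'E'
from h import *
from scipy.optimize import least_squares
def meas(fn,half,pair,outer,ribs,disc):
    W=load(fn); s,c=W
    R0=Ro.from_euler('xyz',s['eef_rot'],degrees=True).as_matrix()
    q=lambda x,y,z: (R0.T@(onz(W,120+x/2.8,60+y/2.8,z)-s['tcp_pos']))[:2]*1000
    P=np.array([q(*p,.110) for p in outer]); f=least_squares(lambda c:np.hypot(*(P-c[:2]).T)-60,[0,0])
    Q=np.array([q(*p,.116) for p in disc]); g=least_squares(lambda c:np.hypot(*(Q-c[:2]).T)-50,[0,0])
    A=lambda d:np.degrees(np.arctan2(d[1],d[0]))
    print('rim',f.x,'disc',g.x,'half',A(q(*half,.1115)-f.x),'pair-40',A(q(*pair,.1115)-f.x)-40,'rib dir',A(q(*ribs[0],.118)-q(*ribs[1],.118)),'rib from centre',A(q((ribs[0][0]+ribs[1][0])/2,(ribs[0][1]+ribs[1][1])/2,.118)-g.x),A(q((ribs[0][0]+ribs[1][0])/2,(ribs[0][1]+ribs[1][1])/2,.118)-f.x))
E
python3 - <<'E'
from m import *
D=[(374,242),(205,296),(556,315),(115,490),(631,490),(440,251),(600,374)]
meas('wr12',(564,281),(651,447),[(368,183),(285,189),(452,189),(130,290),(613,292),(71,420),(673,425)],[(373,255),(373,331)],D)
meas('wr13',(401,219),(586,305),[(388,189),(262,205),(320,191),(130,295),(500,218),(617,305),(70,480),(675,490)],[(373,255),(373,331)],D)
E
```

```text
rim [1.25535824 0.04599249] disc [0.85730138 0.03852914] half 40.48185968887727 pair-40 40.89642397198841 rib dir 0.000991186765707209 rib from centre 0.484904318461855 0.4791760790353201
rim [-0.05334239  0.05525671] disc [0.99474126 0.07124766] half 5.704714637340796 pair-40 6.009220973754758 rib dir 0.0011000317252615067 rib from centre 0.49824828015093064 0.5075423022107644
```

Call:
apply_moves(commands=[{"dp":[0,0,0],"yaw":0.05,"grip":0.2},{"dp":[0,0,0],"yaw":0.09,"grip":0.2},{"dp":[0,0,0],"yaw":0.1,"grip":0.2},{"dp":[0,0,0],"yaw":0.1,"grip":0.2},{"dp":[0,0,0],"yaw":0.1,"grip":0.2}])

```text
time_s: 18.65
tcp_pos: [0.6276, 0.0618, 0.1232]
eef_rot: [-179.9, -0.1, -27.8]
contact_force: [-0.3, 2.6, 5.8]
gripper_width: 0.0439
```

```bash
python3 - <<'E'
from h import *
for n in ['wrist','side','scene']:
    s,c=snap(n,n[:2]+'14'); print(s['time_s'],s['tcp_pos'],s['eef_rot'],s['contact_force'],s['gripper_width'])
crop('wr14','wr14c',120,60,400,290,2.8)
E
```

```text
18.65 [0.62759836 0.06184115 0.12319103] [-1.79894374e+02 -1.11769611e-01 -2.77576477e+01] [-0.33612285  2.55360862  5.81812371] 0.04389185482235286
18.7 [0.62757111 0.06184753 0.12317661] [-1.79893601e+02 -1.08178647e-01 -2.77615888e+01] [-0.77660582  2.57268941  5.48733266] 0.04371278020727264
18.75 [0.62756413 0.06186104 0.12318186] [-1.79894622e+02 -1.08376549e-01 -2.77599199e+01] [0.13646033 3.27253166 5.58359254] 0.04380132891485112
```

View pics/wr14c.png

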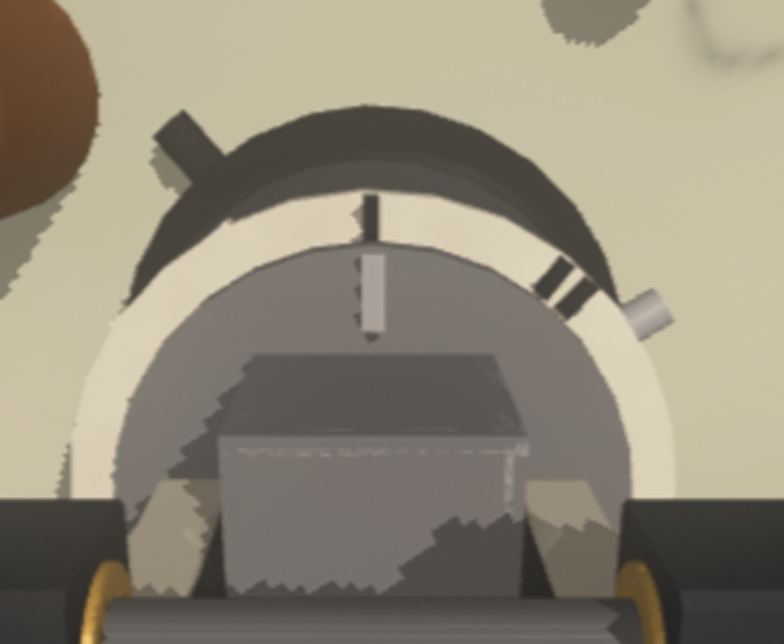

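View pics/si14.png

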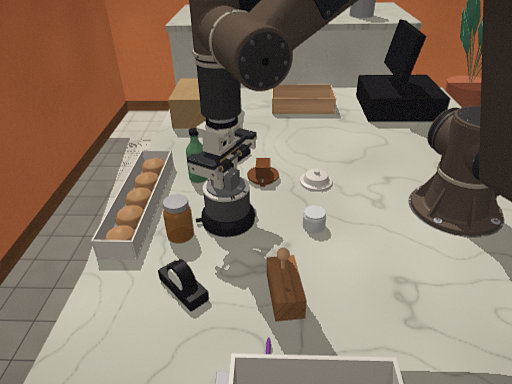

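The lid's rib at crop (373,293) lines up with the single mark at (371,218), and the pair is still well to the right at (570,288). The lid is flat and gripped and the brush is in its stand, so I'll hand in.

```bash
python3 -c "
from h import *
print(close_job()); s=get_state(); print(s['time_s'],s['eef_rot'],s['tcp_pos'])"
```

```text
the job is handed in; nothing more can be done
None
the job is handed in; nothing more can be done
```

The job is done and handed in at about 18.8 s, with the gripper still holding the lid turned half way.

- **Spindle:** I pushed it into the tube until the shoulder stopped on the tube top under about 20 N, then let it go. The picture afterwards showed it standing upright.
- **Lid:** The lugs went down through the notches with no side contact. It sat flat with the tool at 123.2 mm, against 123 mm predicted, pressed down with about 5.5 N.
- **Half turn:** The wrist turned 40.0° clockwise. In the last picture the lid's rib lines up with the single half mark to within about a degree. The click marks are still about 40° further on.

**Other things in the scene:**
- The brush and its stand stayed in place. I saw nothing else shifted, apart from the spare purple spindle.
- The purple look-alike stood upright at the start and was already lying on the counter at 1.4 s, before I lowered the gripper. I don't think I touched it.

**Measurements that disagreed:** The first side-camera estimate of the lid's position was about 8 mm off the wrist camera's. I used the wrist view, and the grasp confirmed it.

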